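# Clean the gasket groove, then crimp a batch of meal trays

### The arm

A 6-joint arm with a two-finger parallel gripper is mounted at the origin on a cart in front of the work surface, level with it; the furniture and walls round the work are solid. World frame = base frame: x ahead of the robot, y to its left, z up, the work surface at z = 0. Lengths are in m, angles in rad, forces in N, time in s.
With the tool pointing down it reaches from about 0.225 to 0.725 m from the base axis. Payload 3.1 kg.
Tool frame: the origin (TCP) lies between the finger pads; the fingertips stand 19 mm ahead of it and the grasp point (between the pads) is the TCP; z points along the fingers, y is the line along which they close (so a half turn about z gives the same grasp; the last joint's range is limited). The gripper opens to 85 mm and grips with 20 to 120 N. Pads are 22 mm wide; open, the fingers measure 114 mm over their backs; the gripper's body (76 mm by 85 mm) begins 54 mm behind the grasp point. The pads swing forward as they close: fully open they stand 13 mm farther back than shut.
Start: joints at [1.125, 0.048, 0.099, 1.622, 0, 1.443], TCP at [0.164, 0.499, 0.25] pointing down, gripper open.
Joint ranges: [-2.91, 2.91], [-0.99, 1.94], [-1.21, 1.42], [-2.12, 2.29], [-1.49, 1.47], [-3.14, 3.14]. Speed limits (rad/s): [2.79, 2.79, 3.14, 3.14, 3.14, 3.14].

### API

Orientations are given as a rotation vector (axis times angle).
In Python, from station import arm gives the robot as it stands.
- The arm moves only by the tool apply_moves, never from a script. Its argument "series" is a list of rows, each an object with "offset": the shift along the tool's x, y, z in cm, a list of three; "yaw": the turn about the tool's z in degrees; "gripper": the closure, from 0 (fully open) to 1 (shut). In form: [{"offset": [dx, dy, dz], "yaw": yaw, "gripper": gripper}, ...]. A call has 1 to 5 rows; each row shifts and turns the commanded pose from where the row before left it, along the tool's axes as they then stand; what a row does not reach is not made up. A row lasts 1/10 s, in which the tool goes at most 50 mm and 8.59 degrees, less where a joint would pass 70% of its speed; a pose out of reach is approached as far as the arm can. A call with a gripper value outside its range is refused whole. The fingers move at their own pace and stop on an object; "force" is the grip in N (left out, the last holds). Time passes only in rows, so rows that do not move let the fingers close. It gives the time, the measured TCP pose, the force, the opening and the grip force at its end, in the units of the state.
- arm.state(): the state, without advancing time (a new reading comes with each control period).
- arm.get_image(name): name is "side" or "top" or "wrist"; returns a dict with "frame" (480x640x3 uint8, red, green, blue), "fx", "fy", "cx", "cy" (pixels), "pose" (4x4, takes a point from camera to world coordinates). Camera axes: x right, y down, z forward; pixel columns grow to the right and rows downward; lengths in m; the calibration is good to about 2 mm. The wrist camera is an equidistant fisheye: a pixel r from the principal point sees the ray r / f radians off the axis. A picture is of the moment at which its call begins. There is no depth.
- arm.close_job(): hands the job in; it is judged then, once.
The state is a dict: "time_s": time; "joint_positions": joint angles; "dq": joint speeds; "joint_efforts": joint torques, N m; "ee_pos": TCP position; "eef_rot": TCP orientation; "ft_force": force on the tool from outside, world axes, zero at the start; "ft_torque": the same for the moment, N m; "width": finger opening in m; "grip_force": force on a finger pad.
Only numpy, scipy, OpenCV 4.12 (cv2) and the standard library are available. Lean on these libraries where they do the work, as an engineer would, in place of code of your own. Each camera call takes 0.05 s, during which the arm holds its last target. There are 200 camera calls.

### The job

Get the tray crimper ready and run one batch: take the orange-handled scraper from its stand and draw its tip slowly (3 cm a second or so) along the floor of the black gasket groove, from the red dot round the corner to the blue dot, then stand the scraper back in its stand. Next set every lidded meal tray from the steel carrier fully down into a die cavity of its own, press the red lever down to its stop, let it come all the way back up, and put the trays back flat and upright in the carrier. Do not disturb the other things on the table.

Things in the scene. Friction and masses are not known exactly. Their poses are not given: they have to be found in the camera images.
- crimper: fixed tray crimper: plate 307 x 140 mm, flat top 20 mm over the board. Origin on the board under the middle die cavity; x away from its front edge (front -84, back +56 mm), y along the row of cavities to its left (left edge +126, right -181 mm), z up. Groove: L shape, straight along the left side (y = +106 mm), then straight along the front (x = -62 mm); red, blue dots at its ends
- cavity0 (a point): centre of the floor of the left die cavity: a rectangle 80 mm (crimper's x) x 54 mm (y), 8 mm deep, yellow floor 12 mm over the board; axes as the crimper's. The cavities lie at the crimper's y = +60, 0, -60 mm
- cavity1 (a point): the same for the middle cavity
- cavity2 (a point): the same for the right cavity
- groove_start (a point): point on the floor of the gasket groove (16 mm wide, 8 mm deep, black floor 12 mm over the board) at its red-dot end (back left), on its centre line; this and the next five points are in the order of travel
- groove_left (a point): point on the groove's floor halfway along the left arm
- groove_corner (a point): point on the groove's floor at the corner (front left)
- groove_front1 (a point): point on the groove's floor, 56 mm from the corner along the front arm
- groove_front2 (a point): point on the groove's floor, 113 mm from the corner
- groove_end (a point): point on the groove's floor at its blue-dot end, 170 mm from the corner
- press_lever (a joint): the crimper's lever, at its right end: 0 = up at rest (0.66 rad above level), 0.60 = down at its stop. Spring return: about 5 N at the grip to start it, 9.5 N at the stop. Pivot axis along the crimper's y, at x = +42, y = -150 mm, 44 mm over the board; the arm points to the crimper's front and is pressed down from above
- lever_grip (a point): centre of the lever's red paddle grip (32 mm along the arm, 56 mm across, 16 mm thick), 125 mm from the pivot
- scraper: loose groove scraper, upright, 118 mm tall, 70 g: steel rod 8 mm thick with round tip (origin at the tip's lowest point, z up the tool), black collar 44 mm across from 50 to 56 mm above the tip, orange square handle 18 x 18 mm from 56 to 118 mm, sides along its x and y. It stands with the collar on top of its stand
- board: fixed wooden cutting board, 340 (x) x 430 mm (y), laid across two white tubs as a raised work surface: its top is 152 mm over the table, its underside 137 mm (origin at the centre of the underside)
- scraper_stand: fixed white block 64 x 64 x 60 mm with a 20 mm round hole down through the middle, in which the scraper's rod hangs (collar on the top face, tip 10 mm above the board); origin on the board
- stand_hole (a point): centre of the hole's mouth, on the stand's top, 60 mm over the board
- carrier: fixed shallow steel tray, on the table left of the board, 122 (its x) x 215 mm (its y), walls 4 mm thick and 12 mm high, floor 4 mm thick; origin on the table under its centre
- garlic_1: bystander on the board: garlic bulb, 60 mm
- spice_jar_1: bystander on the board: spice jar with gold cap, 42 mm wide and 96 mm tall
- tin_3: bystander on the table beyond the board: blue food tin, 57 mm wide and 72 mm tall
- meal0: loose lidded meal tray (two or three are present; None if absent): black body 76 x 50 mm (x, y), green lid, its top 30 mm above the underside, on it a white grip bar 50 mm along x, 16 mm thick, 24 mm high (top at 54 mm); about 120 g. Origin at the centre of the underside. Lies on the carrier at first
- meal1: another, the same as meal0; None if absent
- meal2: another, the same as meal0; None if absent
Mind the look-alikes: they are no part of the job. What is shaped like the meal2 but pink is not meant.

How it is judged:
By the outcome, as a careful person would: the job done as asked, in the order asked, and still so for the second after the job is handed in, with the robot touching nothing.
Of meal0, meal1, meal2 only 2 to 3 are there at a start; the rules pass over those that are not, and their reading is None.
At some moment in a run one of meal0, meal1, meal2 may be knocked a few centimetres aside while the robot is not near it.
It also fails if it takes over 210 s, if anything falls off the work surface, if the arm or the gripper's body presses on something with over 40 N, if the wrist force passes 120 N, or if a joint passes its speed limit or range.

## Working session

There is one attempt and no reset: what is moved stays moved. The work goes in short steps, Python scripts to look and compute and a tool call to move; the robot and the scene stay as the last step left them, time stands still between calls to the robot, and variables do not carry over. Pictures are saved under pics/ and viewed, at most 14 in all, crops included, and the job is handed in when it is done.

Besides the shell and the picture viewer there is one more tool, called after "Call:" as name(argument=value, ...) on one line, values as JSON. apply_moves: Moves the arm, as the interface text tells. Its arguments: {"type":"object","properties":{"series":{"type":"array"},"force":{"type":"number"}},"required":["series"]}

```bash
ls; mkdir -p pics
cat > h.py <<'E'
import numpy as np, cv2
from station import arm
def snap(n,fn):
    im=arm.get_image(n); cv2.imwrite('pics/'+fn+'.png',im['frame'][:,:,::-1]); np.save('pics/'+fn+'.npy',{k:im[k] for k in('fx','fy','cx','cy','pose')},allow_pickle=True); return im
def load(fn): return np.load('pics/'+fn+'.npy',allow_pickle=True).item()
def ray(c,u,v,fish=False):
    x=(u-c['cx'])/c['fx'];y=(v-c['cy'])/c['fy']
    if fish:
        r=np.hypot(x,y);s=np.sin(r)/r if r>0 else 1;d=np.array([x*s,y*s,np.cos(r)])
    else: d=np.array([x,y,1.])
    P=np.array(c['pose']);return P[:3,3],P[:3,:3]@d
def atz(c,u,v,z,fish=False):
    o,d=ray(c,u,v,fish);return o+d*(z-o[2])/d[2]
def proj(c,p):
    P=np.array(c['pose']);q=P[:3,:3].T@(np.array(p)-P[:3,3]);return c['fx']*q[0]/q[2]+c['cx'],c['fy']*q[1]/q[2]+c['cy']
E
python3 - <<'E'
from h import *
for n in('top','side','wrist'):
    im=snap(n,n+'0');print(n,im['fx'],im['cx'],im['cy'],np.round(im['pose'],3).tolist())
print(arm.state())
E
```

```text
pics
top 468.2801531544143 317.0128988008 241.6980435555008 [[0.01, -0.996, 0.087, 0.421], [-1.0, -0.01, 0.001, 0.081], [-0.0, -0.087, -0.996, 1.094], [0.0, 0.0, 0.0, 1.0]]
side 595.0931814477111 324.96168485142033 230.22810432788032 [[-0.698, -0.474, 0.537, -0.304], [-0.716, 0.44, -0.542, 0.902], [0.021, -0.763, -0.646, 1.113], [0.0, 0.0, 0.0, 1.0]]
wrist 371.64829954431775 320.3407889820878 242.25335478999193 [[0.312, 0.915, 0.257, 0.099], [0.95, -0.3, -0.087, 0.519], [-0.002, 0.271, -0.963, 0.372], [0.0, 0.0, 0.0, 1.0]]
{'time_s': 0.15, 'joint_positions': array([1.12520839e+00, 4.86097156e-02, 9.79458729e-02, 1.62198501e+00,
       8.65544379e-06, 1.44298296e+00]), 'dq': array([ 0.00214637, -0.00073201,  0.00271879, -0.00074755, -0.00065509,
        0.00034594]), 'joint_efforts': array([ 1.68564722e-03, -3.39260566e+01,  3.20423627e+01,  1.53781241e-02,
       -1.11707400e-04,  2.16948320e-05]), 'ee_pos': array([0.1638644 , 0.49831221, 0.24936494]), 'eef_rot': array([-4.96977177e-01, -3.10149429e+00,  2.78684267e-03]), 'ft_force': array([-0.17540706,  0.97043468,  0.16911833]), 'ft_torque': array([ 0.00610359,  0.04447349, -0.00040734]), 'grip_force': 0.0, 'width': 0.0852613968769292}
```

View pics/top0.png

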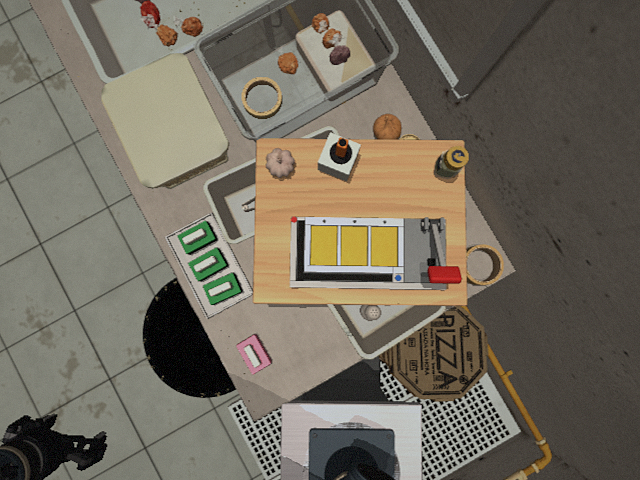

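View pics/side0.png

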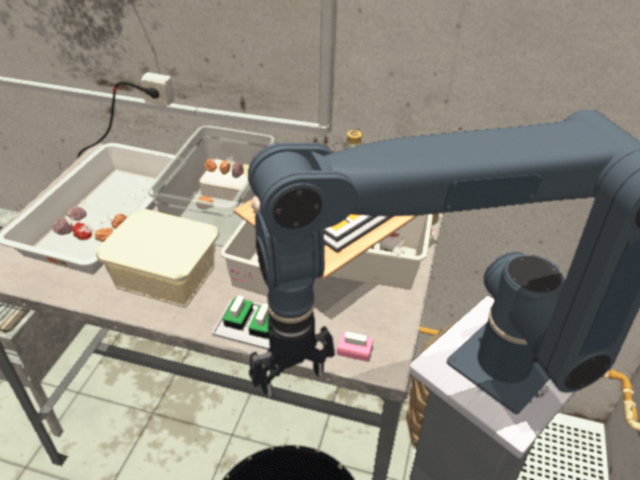

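The top view shows three green-lidded trays at about (197,237), (209,264), (222,289), and the pink look-alike at (254,353), which is not meant. The scraper is in the white stand at (341,150), the crimper spans (292–447, 217–289), and the lever grip is at (444,274). I'll enlarge the crop to pick points.

Run:
```python
from h import *
im=cv2.imread('pics/top0.png')
a=cv2.resize(im[125:310,265:475],None,fx=3.8,fy=3.2,interpolation=cv2.INTER_CUBIC)
b=cv2.resize(im[210:375,160:280],None,fx=4.5,fy=3.6,interpolation=cv2.INTER_CUBIC)
cv2.imwrite('pics/a.png',a);cv2.imwrite('pics/b.png',b);print(a.shape,b.shape)
```

```text
(592, 798, 3) (594, 540, 3)
```

View pics/a.png

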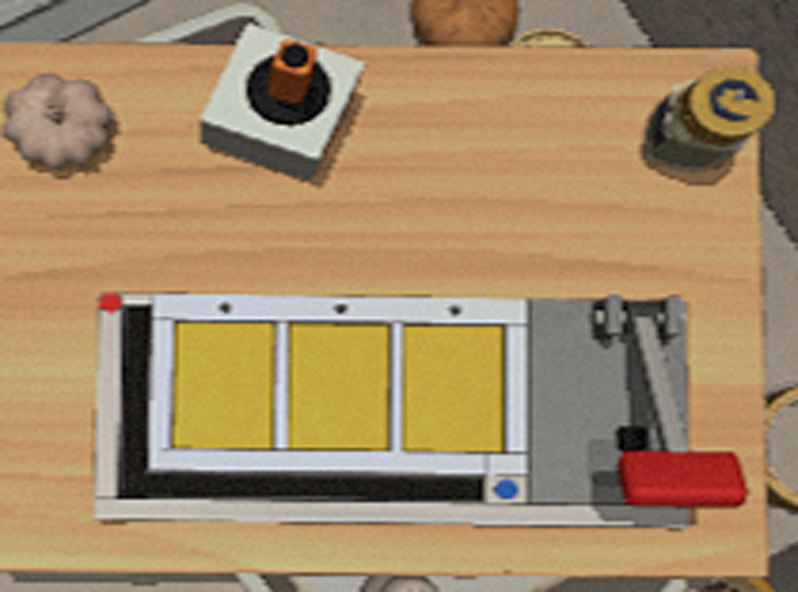

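View pics/b.png

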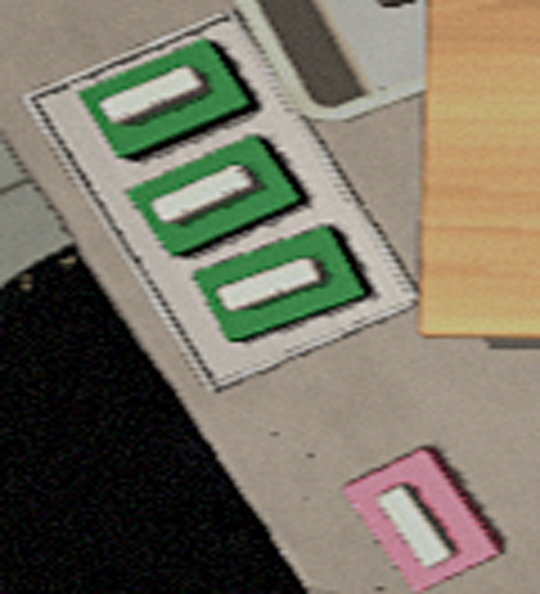

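Run:
```python
from h import *
c=load('top0')
A=lambda u,v:(265+u/3.8-.37,125+v/3.2-.34)
B=lambda u,v:(160+u/4.5-.4,210+v/3.6-.36)
pts=[(175,322),(172,448),(273,322),(274,449),(290,322),(289,449),(389,324),(391,450),(404,325),(403,451),(503,325),(504,452)]
loc=[]
for y in(60,0,-60): loc+=[(40,y+27),(-40,y+27),(40,y-27),(-40,y-27)]
W=np.array([atz(c,*A(*p),.164)[:2] for p in pts]);L=np.array(loc)/1000
wm,lm=W.mean(0),L.mean(0);H=(L-lm).T@(W-wm);U,S,V=np.linalg.svd(H);R=(U@V).T;t=wm-R@lm
print('crimper',t,np.degrees(np.arctan2(R[1,0],R[0,0])),'res',np.round(1000*(W-L@R.T-t),1).tolist())
for n,l in dict(c0=(0,.06),c1=(0,0),c2=(0,-.06),corner=(-.062,.106),red=(.056,.106),end=(-.062,-.064)).items(): print(n,R@np.array(l)+t)
print('red px',atz(c,*A(110,302),.172),'blue px',atz(c,*A(506,489),.172), 'groove corner px',atz(c,*A(133,484),.164))
for p in [(295,53)]: print('scraper top',atz(c,*A(*p),.152+.128))
print('collar',atz(c,*A(288,86),.152+.066))
s=[atz(c,*A(*p),.212)[:2] for p in[(246,25),(363,66),(318,161),(202,122)]];print('stand',np.round(s,4).tolist(),np.mean(s,0), np.degrees(np.arctan2(*(s[0]-s[3])[::-1])),np.degrees(np.arctan2(*(s[1]-s[2])[::-1])))
g=[atz(c,*A(*p),.21)[:2] for p in[]]
print('grip top',atz(c,*A(683,470),.152+.05+.07))
for n,q in dict(t0=[(102,103),(190,68),(202,90),(113,125)],t1=[(155,205),(240,166),(254,185),(167,222)],t2=[(220,290),(310,257),(322,276),(233,311)]).items():
    w=np.array([atz(c,*B(*p),.004+.054)[:2] for p in q]);d=w[1]-w[0]+w[2]-w[3];print(n,w.mean(0),np.degrees(np.arctan2(d[1],d[0])),np.linalg.norm(d)/2)
k=np.array([atz(c,*B(*p),.012)[:2] for p in[(28,97),(238,15),(418,300),(215,388)]]);print('carrier',k.mean(0),np.round(k,3).tolist())
```

```text
crimper [0.49628039 0.00860209] -0.09493835409324763 res [[-0.7, -0.6], [0.6, -0.1], [-0.1, 1.9], [0.6, 0.7], [0.0, -1.1], [0.7, -1.2], [-0.6, 0.9], [0.7, -0.4], [-1.2, -1.0], [0.2, -0.7], [-0.5, 0.9], [0.2, 0.6]]
c0 [0.49637981 0.068602  ]
c1 [0.49628039 0.00860209]
c2 [ 0.49618097 -0.05139783]
corner [0.43445612 0.11470467]
red [0.55245596 0.11450915]
end [ 0.43417443 -0.05529509]
red px [0.54684353 0.12891684 0.172     ] blue px [ 0.43339512 -0.07728494  0.172     ] groove corner px [0.43454475 0.11566265 0.164     ]
scraper top [0.67246702 0.03884368 0.28      ]
collar [0.67141579 0.03903335 0.218     ]
stand [[0.7105, 0.0603], [0.6858, 0.0008], [0.6275, 0.0234], [0.6506, 0.082]] [0.66859878 0.04162855] -19.957969500003585 -21.113464515787264
grip top [ 0.44332897 -0.14172627  0.272     ]
t0 [0.52103265 0.35702149] -62.72151855401383 0.048350317800263616
t1 [0.46084542 0.32932202] -60.210800442410786 0.047840572562337265
t2 [0.40681194 0.29472919] -63.9164330739781 0.04807391612716416
carrier [0.45991061 0.32987664] [[0.524, 0.433], [0.579, 0.326], [0.396, 0.229], [0.34, 0.331]]
```

Call:
apply_moves(series=[{"offset":[0,0,-3],"yaw":-8.5,"gripper":0},{"offset":[0,0,-4],"yaw":-8.5,"gripper":0},{"offset":[0,0,-3],"yaw":-1.2,"gripper":0},{"offset":[-3.2,-3.2,0],"yaw":0,"gripper":0},{"offset":[-3.2,-3.2,0],"yaw":0,"gripper":0}])

```text
time_s: 0.65
ee_pos: [0.2284, 0.4351, 0.3514]
eef_rot: [-0.005, 3.14, 0.003]
ft_force: [0.2, -0.0, -0.3]
width: 0.0857
grip_force: 0.0
```

Call:
apply_moves(series=[{"offset":[-3.2,-3.2,0],"yaw":0,"gripper":0},{"offset":[-3.2,-3.2,0],"yaw":0,"gripper":0},{"offset":[-3.2,-3.2,0],"yaw":0,"gripper":0},{"offset":[-3.2,-3.2,0],"yaw":0,"gripper":0},{"offset":[-3.2,-3.2,0],"yaw":0,"gripper":0}])

```text
time_s: 1.15
ee_pos: [0.3889, 0.2732, 0.35]
eef_rot: [-0.0, -3.141, -0.0]
ft_force: [0.9, 0.4, -0.9]
width: 0.0851
grip_force: 0.0
```

Call:
apply_moves(series=[{"offset":[-3.2,-3.2,0],"yaw":0,"gripper":0},{"offset":[-3.2,-3.2,0],"yaw":0,"gripper":0},{"offset":[-3.2,-3.2,0],"yaw":0,"gripper":0},{"offset":[0,0,0],"yaw":0,"gripper":0},{"offset":[0,0,0],"yaw":0,"gripper":0}])

```text
time_s: 1.65
ee_pos: [0.4843, 0.1778, 0.3494]
eef_rot: [-0.004, -3.139, -0.0]
ft_force: [-0.7, -0.8, 0.3]
width: 0.0854
grip_force: 0.0
```

```bash
cat >> h.py <<'E'
from scipy.spatial.transform import Rotation as Ro
def st():
    s=arm.state();R=Ro.from_rotvec(s['eef_rot']).as_matrix()
    print('t',round(s['time_s'],2),'pos',np.round(s['ee_pos'],4),'yang',round(np.degrees(np.arctan2(R[1,1],R[0,1])),2),'zax',np.round(R[:,2],3),'F',np.round(s['ft_force'],1),'w',round(s['width'],4),'g',round(s['grip_force'],1),'q',np.round(s['joint_positions'],2));return s
E
python3 - <<'E'
from h import *
st();snap('wrist','w1');snap('top','top1')
im=cv2.imread('pics/w1.png');cv2.imwrite('pics/w1b.png',cv2.resize(im,(800,600)))
E
```

```text
t 1.65 pos [0.4843 0.1778 0.3494] yang 89.85 zax [-0.002  0.    -1.   ] F [-0.7 -0.8  0.3] w 0.0854 g 0.0 q [0.22 0.08 0.33 1.83 0.   0.22]
```

View pics/w1b.png

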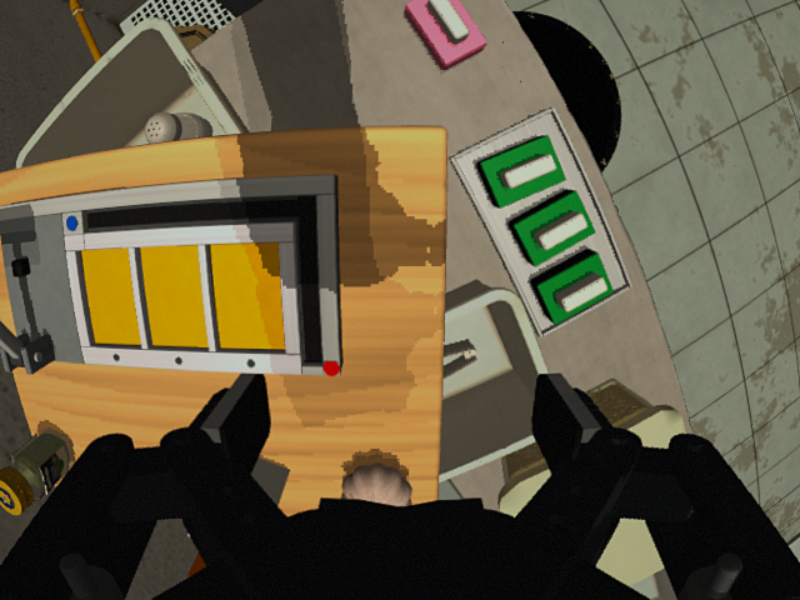

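Call:
apply_moves(series=[{"offset":[-3.6,-2.3,0],"yaw":0,"gripper":0},{"offset":[-3.6,-2.3,0],"yaw":0,"gripper":0},{"offset":[-3.6,-2.3,0],"yaw":0,"gripper":0},{"offset":[-3.6,-2.3,0],"yaw":0,"gripper":0},{"offset":[-3.6,-2.3,0],"yaw":0,"gripper":0}])

```text
time_s: 2.25
ee_pos: [0.6644, 0.065, 0.3513]
eef_rot: [-0.005, 3.14, 0.001]
ft_force: [0.9, 0.5, 0.8]
width: 0.0851
grip_force: 0.0
```

Call:
apply_moves(series=[{"offset":[-3.6,-2.3,0],"yaw":0,"gripper":0},{"offset":[0,0,0],"yaw":0,"gripper":0},{"offset":[0,0,0],"yaw":0,"gripper":0}])

```text
time_s: 2.55
ee_pos: [0.6956, 0.0458, 0.3478]
eef_rot: [0.002, -3.137, -0.001]
ft_force: [-1.6, 0.4, -0.4]
width: 0.0854
grip_force: 0.0
```

Run:
```python
from h import *
c=load('w1');A=lambda u,v:(u*.8-.1,v*.8-.1)
for n,p,z in[('red',(332,368),.172),('blue',(72,222),.172),('groove black end back-left',(317,360),.164),('black back right',(303,360),.164),('black end blue',(88,222),.164),('corner in',(301,223),.164),('corner out',(316,197),.164),('c0 cen',(247,298),.164)]: print(n,np.round(atz(c,*A(*p),z,True),4))
st();snap('wrist','w2')
im=cv2.imread('pics/w2.png');cv2.imwrite('pics/w2b.png',cv2.resize(im,(800,600)))
```

```text
red [0.5478 0.1285 0.172 ]
blue [ 0.4343 -0.0773  0.172 ]
groove black end back-left [0.5451 0.1165 0.164 ]
black back right [0.5452 0.106  0.164 ]
black end blue [ 0.4362 -0.0666  0.164 ]
corner in [0.4463 0.1103 0.164 ]
corner out [0.429  0.1211 0.164 ]
c0 cen [0.4984 0.0677 0.164 ]
t 2.55 pos [0.6956 0.0458 0.3478] yang 90.06 zax [-0.005  0.001 -1.   ] F [-1.6  0.4 -0.4] w 0.0854 g 0.0 q [-0.03  0.7   1.15  2.02  0.   -0.03]
```

View pics/w2b.png

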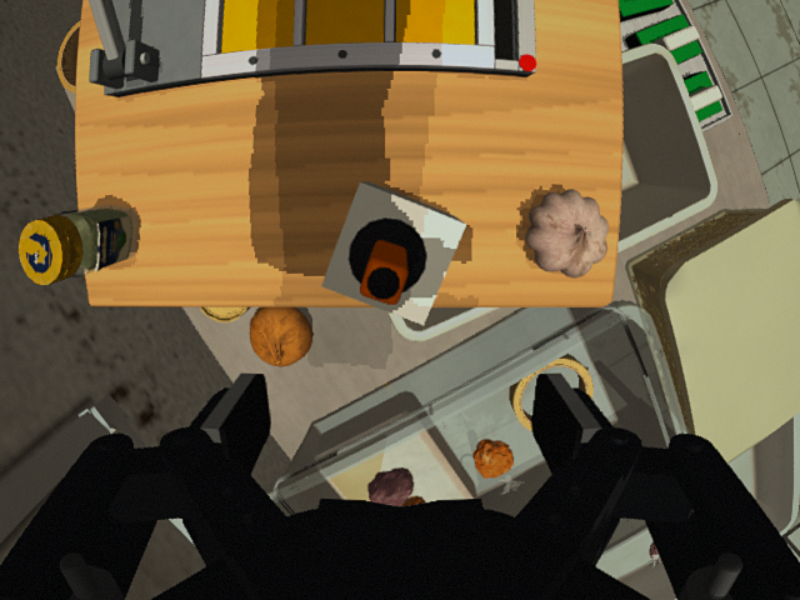

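The wrist view shows the scraper handle's top at about (383,283) of 800x600. It is turned roughly like the stand. I'll enlarge it for the yaw.

Run:
```python
from h import *
im=cv2.imread('pics/w2.png');cv2.imwrite('pics/w2c.png',cv2.resize(im[140:265,245:385],None,fx=4.5,fy=4.5,interpolation=cv2.INTER_CUBIC))
```

```text
(no output)
```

View pics/w2c.png

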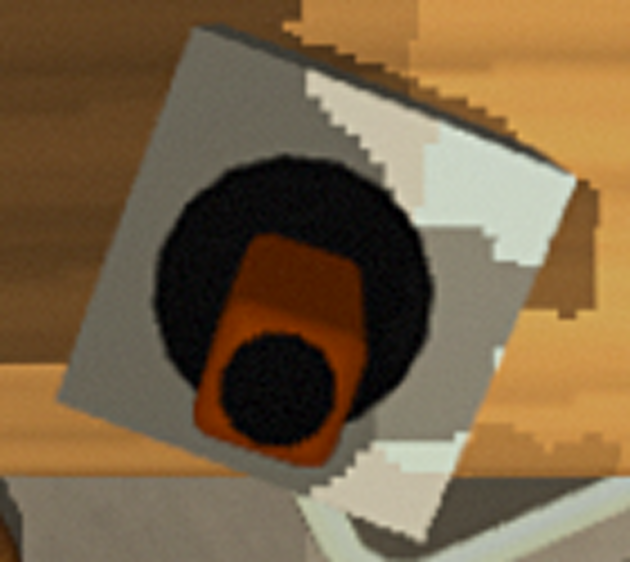

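Run:
```python
from h import *
c=load('w2');A=lambda u,v:(245+u/4.5-.4,140+v/4.5-.4)
print('cap',atz(c,*A(277,388),.28,True),'collar',atz(c,*A(293,296),.218,True))
q=[atz(c,*A(*p),.28,True)[:2] for p in[(222,300),(368,347),(318,468),(193,425)]];print(np.round(q,4).tolist(),np.mean(q,0),np.degrees(np.arctan2(*(q[3]-q[0])[::-1])),np.degrees(np.arctan2(*(q[2]-q[1])[::-1])),np.degrees(np.arctan2(*(q[1]-q[0])[::-1])))
q=[atz(c,*A(*p),.212,True)[:2] for p in[(194,27),(576,177),(424,542),(58,400)]];print('stand',np.round(q,4).tolist(),np.mean(q,0),np.degrees(np.arctan2(*(q[1]-q[0])[::-1])))
q=[atz(c,*A(*p),.218,True)[:2] for p in[(252,235),(360,265)]];print('handle base edge',np.degrees(np.arctan2(*(q[1]-q[0])[::-1])))
```

```text
cap [0.67161257 0.03767267 0.28      ] collar [0.67141459 0.03783773 0.218     ]
[[0.6612, 0.0314], [0.6667, 0.0483], [0.6813, 0.0424], [0.6761, 0.0277]] [0.67131647 0.03745849] -13.748077491077956 -21.782796619712045 71.81044741830196
stand [[0.6303, 0.0226], [0.6534, 0.0817], [0.7129, 0.0588], [0.6892, -0.0002]] [0.67143573 0.04072911] 68.68431507044205
handle base edge 74.25256406091678
```

Call:
apply_moves(series=[{"offset":[0,0,0],"yaw":8,"gripper":0},{"offset":[0,0,0],"yaw":8,"gripper":0},{"offset":[0,0,0],"yaw":2,"gripper":0},{"offset":[2.0,-1.5,0],"yaw":0,"gripper":0.4},{"offset":[0,0,0],"yaw":0,"gripper":0.4}])

```text
time_s: 3.1
ee_pos: [0.665, 0.0382, 0.3492]
eef_rot: [-0.487, -3.093, 0.002]
ft_force: [0.7, 0.5, 0.0]
width: 0.0588
grip_force: 0.0
```

Call:
apply_moves(series=[{"offset":[0,0,0],"yaw":0,"gripper":0.4},{"offset":[0,0,0],"yaw":0,"gripper":0.4}])

```text
time_s: 3.3
ee_pos: [0.6707, 0.0377, 0.3553]
eef_rot: [0.488, 3.097, 0.002]
ft_force: [-0.5, -0.3, 0.3]
width: 0.0513
grip_force: 0.0
```

```bash
cat >> h.py <<'E'
def go(x,y,z,yang=None):
    s=st();R=Ro.from_rotvec(s['eef_rot']).as_matrix();d=np.array([x,y,z])-s['ee_pos']
    a=np.degrees(np.arctan2(R[1,1],R[0,1]));dy=0
    if yang is not None: dy=-((yang-a+90)%180-90)
    th=np.radians(a-dy);X=np.array([-np.sin(-th)*-1,0,0])
    yv=np.array([np.cos(th),np.sin(th),0]);xv=np.array([-np.sin(th),np.cos(th),0])
    print('yaw',round(dy,2),'then offset cm',np.round([d@xv*100,d@yv*100,-d[2]*100],2),'dist',round(np.linalg.norm(d)*100,1))
E
python3 -c "
from h import *
go(.6715,.038,.257,72)"
```

```text
t 3.3 pos [0.6707 0.0377 0.3553] yang 72.08 zax [ 0.007 -0.    -1.   ] F [-0.5 -0.3  0.3] w 0.0513 g 0.0 q [-0.04  0.57  0.96  1.96  0.    0.27]
yaw 0.08 then offset cm [-0.07  0.05  9.83] dist 9.8
```

Call:
apply_moves(series=[{"offset":[0,0,3],"yaw":0,"gripper":0.4},{"offset":[0,0,3],"yaw":0,"gripper":0.4},{"offset":[0,0,2.3],"yaw":0,"gripper":0.4},{"offset":[0,0,1],"yaw":0,"gripper":0.4},{"offset":[0,0,0],"yaw":0,"gripper":0.4}])

```text
time_s: 3.8
ee_pos: [0.6712, 0.0369, 0.258]
eef_rot: [-0.491, -3.103, -0.0]
ft_force: [-0.3, -0.4, 1.1]
width: 0.0511
grip_force: 0.0
```

Call:
apply_moves(series=[{"offset":[0,0,0],"yaw":0,"gripper":0.4},{"offset":[0,0,0],"yaw":0,"gripper":0.4},{"offset":[0,0,0],"yaw":0,"gripper":0.4}])

```text
time_s: 4.1
ee_pos: [0.672, 0.0365, 0.2601]
eef_rot: [0.491, 3.099, 0.001]
ft_force: [-0.7, 0.5, -0.4]
width: 0.0512
grip_force: 0.0
```

```bash
python3 -c "
from h import *
go(.6715,.038,.257,72)"
```

```text
t 4.1 pos [0.672  0.0365 0.2601] yang 71.99 zax [ 0.004 -0.    -1.   ] F [-0.7  0.5 -0.4] w 0.0512 g 0.0 q [-0.05  0.46  0.62  1.72  0.    0.27]
yaw -0.01 then offset cm [0.1  0.13 0.31] dist 0.4
```

Call:
apply_moves(series=[{"offset":[0.1,0.1,0.2],"yaw":0,"gripper":0.4},{"offset":[0,0,0],"yaw":0,"gripper":1},{"offset":[0,0,0],"yaw":0,"gripper":1},{"offset":[0,0,0],"yaw":0,"gripper":1},{"offset":[0,0,0],"yaw":0,"gripper":1}], force=60)

```text
time_s: 4.6
ee_pos: [0.6705, 0.0377, 0.2561]
eef_rot: [-0.492, -3.103, 0.0]
ft_force: [-1.0, 0.1, 0.8]
width: 0.0177
grip_force: 58.5
```

Call:
apply_moves(series=[{"offset":[0,0,0],"yaw":0,"gripper":1},{"offset":[0,0,0],"yaw":0,"gripper":1},{"offset":[0,0,0],"yaw":0,"gripper":1},{"offset":[0,0,0],"yaw":0,"gripper":1}])

```text
time_s: 5.0
ee_pos: [0.6705, 0.0378, 0.2561]
eef_rot: [-0.492, -3.103, 0.0]
ft_force: [0.2, 0.9, 0.6]
width: 0.0171
grip_force: 58.5
```

```bash
python3 -c "
from h import *
st()"
```

```text
t 5.0 pos [0.6705 0.0378 0.2561] yang 71.99 zax [-0.  0. -1.] F [0.2 0.9 0.6] w 0.0171 g 58.5 q [-0.04  0.46  0.6   1.71 -0.    0.27]
```

Call:
apply_moves(series=[{"offset":[0,0,-2],"yaw":0,"gripper":1},{"offset":[0,0,-2],"yaw":0,"gripper":1},{"offset":[0,0,-2],"yaw":0,"gripper":1},{"offset":[0,0,-2],"yaw":0,"gripper":1},{"offset":[0,0,-1],"yaw":0,"gripper":1}])

```text
time_s: 5.5
ee_pos: [0.6708, 0.0377, 0.3481]
eef_rot: [0.491, 3.1, 0.0]
ft_force: [0.4, 0.2, -0.6]
width: 0.0176
grip_force: 58.5
```

Call:
apply_moves(series=[{"offset":[3,0.63,0],"yaw":0,"gripper":1},{"offset":[3,0.63,0],"yaw":0,"gripper":1},{"offset":[3,0.63,0],"yaw":0,"gripper":1},{"offset":[3,0.63,0],"yaw":0,"gripper":1},{"offset":[3,0.63,0],"yaw":0,"gripper":1}])

```text
time_s: 6.0
ee_pos: [0.5364, 0.1146, 0.3457]
eef_rot: [-0.492, -3.102, -0.0]
ft_force: [0.5, 0.7, -0.4]
width: 0.0172
grip_force: 58.5
```

Call:
apply_moves(series=[{"offset":[0,0,3],"yaw":0,"gripper":1},{"offset":[0,0,2],"yaw":0,"gripper":1},{"offset":[0,0,0],"yaw":0,"gripper":1},{"offset":[0,0,0],"yaw":0,"gripper":1},{"offset":[0,0,0],"yaw":0,"gripper":1}])

```text
time_s: 6.5
ee_pos: [0.5382, 0.114, 0.2975]
eef_rot: [0.492, 3.101, 0.001]
ft_force: [-0.9, -0.5, -1.0]
width: 0.017
grip_force: 58.5
```

```bash
python3 -c "
from h import *
go(.537,.1145,.2585)
snap('wrist','w3')
im=cv2.imread('pics/w3.png');cv2.imwrite('pics/w3b.png',im[60:400,150:490])"
```

```text
t 6.5 pos [0.5382 0.114  0.2975] yang 71.97 zax [ 0.002  0.    -1.   ] F [-0.9 -0.5 -1. ] w 0.017 g 58.5 q [ 0.09  0.13  0.28  1.72 -0.    0.4 ]
yaw 0 then offset cm [0.13 0.01 3.9 ] dist 3.9
```

View pics/w3b.png

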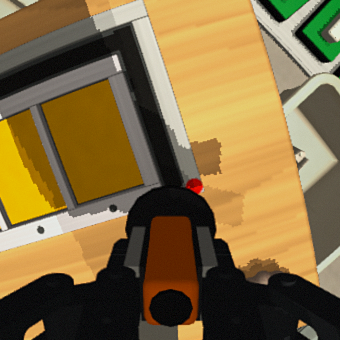

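Call:
apply_moves(series=[{"offset":[0,0,0],"yaw":-8,"gripper":1},{"offset":[0,0,0],"yaw":-8,"gripper":1},{"offset":[0,0,0],"yaw":-2,"gripper":1},{"offset":[0,0,0],"yaw":0,"gripper":1},{"offset":[0,0,0],"yaw":0,"gripper":1}])

```text
time_s: 7.05
ee_pos: [0.5382, 0.114, 0.297]
eef_rot: [0.002, 3.14, 0.0]
ft_force: [0.7, 1.0, 0.0]
width: 0.0168
grip_force: 58.4
```

Call:
apply_moves(series=[{"offset":[0,0,1],"yaw":0,"gripper":1},{"offset":[0,0,1],"yaw":0,"gripper":1},{"offset":[0,0,0.5],"yaw":0,"gripper":1},{"offset":[0,0,0],"yaw":0,"gripper":1},{"offset":[0,0,0],"yaw":0,"gripper":1}])

```text
time_s: 7.55
ee_pos: [0.5373, 0.1141, 0.2706]
eef_rot: [-0.0, -3.141, 0.0]
ft_force: [0.1, -0.7, -0.2]
width: 0.0173
grip_force: 58.4
```

```bash
python3 -c "
from h import *
go(.538,.1145,.258)"
```

```text
t 7.55 pos [0.5373 0.1141 0.2706] yang 89.99 zax [-0.001 -0.    -1.   ] F [ 0.1 -0.7 -0.2] w 0.0173 g 58.4 q [0.09 0.12 0.22 1.67 0.   0.09]
yaw 0 then offset cm [-0.07  0.04  1.26] dist 1.3
```

Call:
apply_moves(series=[{"offset":[-0.05,0.03,0.4],"yaw":0,"gripper":1},{"offset":[0,0,0.4],"yaw":0,"gripper":1},{"offset":[0,0,0.2],"yaw":0,"gripper":1},{"offset":[0,0,0],"yaw":0,"gripper":1},{"offset":[0,0,0],"yaw":0,"gripper":1}])

```text
time_s: 8.05
ee_pos: [0.538, 0.1144, 0.2611]
eef_rot: [-0.0, -3.141, -0.0]
ft_force: [0.2, 0.1, -1.2]
width: 0.0174
grip_force: 58.4
```

Call:
apply_moves(series=[{"offset":[0,0,0.1],"yaw":0,"gripper":1},{"offset":[0,0,0.1],"yaw":0,"gripper":1},{"offset":[0,0,0],"yaw":0,"gripper":1}])

```text
time_s: 8.35
ee_pos: [0.5381, 0.1144, 0.259]
eef_rot: [-0.0, -3.141, -0.0]
ft_force: [0.4, -0.4, -0.7]
width: 0.0171
grip_force: 58.4
```

Call:
apply_moves(series=[{"offset":[0,0,0.1],"yaw":0,"gripper":1},{"offset":[0,0,0],"yaw":0,"gripper":1},{"offset":[0,0,0],"yaw":0,"gripper":1}])

```text
time_s: 8.65
ee_pos: [0.5381, 0.1144, 0.2581]
eef_rot: [-0.0, -3.142, -0.0]
ft_force: [0.6, 0.3, -0.7]
width: 0.0172
grip_force: 58.4
```

Call:
apply_moves(series=[{"offset":[0,0,0.05],"yaw":0,"gripper":1},{"offset":[0,0,0],"yaw":0,"gripper":1}])

```text
time_s: 8.85
ee_pos: [0.5381, 0.1144, 0.2578]
eef_rot: [0.0, 3.141, 0.0]
ft_force: [-0.0, 0.8, 0.4]
width: 0.017
grip_force: 58.5
```

Call:
apply_moves(series=[{"offset":[0,0,0.05],"yaw":0,"gripper":1},{"offset":[0,0,0],"yaw":0,"gripper":1}])

```text
time_s: 9.05
ee_pos: [0.5381, 0.1144, 0.2577]
eef_rot: [0.0, 3.141, 0.0]
ft_force: [-0.7, -0.4, 2.3]
width: 0.0175
grip_force: 58.6
```

Call:
apply_moves(series=[{"offset":[0,0,0.05],"yaw":0,"gripper":1},{"offset":[0,0,0],"yaw":0,"gripper":1}])

```text
time_s: 9.25
ee_pos: [0.5382, 0.1144, 0.2575]
eef_rot: [0.0, 3.14, 0.0]
ft_force: [-1.1, -0.5, 5.1]
width: 0.0176
grip_force: 59.0
```

Call:
apply_moves(series=[{"offset":[0.3,0,0],"yaw":0,"gripper":1},{"offset":[0.3,0,0],"yaw":0,"gripper":1},{"offset":[0.3,0,0],"yaw":0,"gripper":1},{"offset":[0.3,0,0],"yaw":0,"gripper":1},{"offset":[0.3,0,0],"yaw":0,"gripper":1}])

```text
time_s: 9.75
ee_pos: [0.5239, 0.1144, 0.2575]
eef_rot: [0.0, 3.138, 0.0]
ft_force: [3.8, -0.6, 5.9]
width: 0.0176
grip_force: 59.2
```

Call:
apply_moves(series=[{"offset":[0.3,0,0],"yaw":0,"gripper":1},{"offset":[0.3,0,0],"yaw":0,"gripper":1},{"offset":[0.3,0,0],"yaw":0,"gripper":1},{"offset":[0.3,0,0],"yaw":0,"gripper":1},{"offset":[0.3,0,0],"yaw":0,"gripper":1}])

```text
time_s: 10.25
ee_pos: [0.5089, 0.1144, 0.2575]
eef_rot: [0.0, 3.138, 0.0]
ft_force: [4.4, 0.3, 5.4]
width: 0.0171
grip_force: 59.2
```

Call:
apply_moves(series=[{"offset":[0.3,0,0],"yaw":0,"gripper":1},{"offset":[0.3,0,0],"yaw":0,"gripper":1},{"offset":[0.3,0,0],"yaw":0,"gripper":1},{"offset":[0.3,0,0],"yaw":0,"gripper":1},{"offset":[0.3,0,0],"yaw":0,"gripper":1}])

```text
time_s: 10.75
ee_pos: [0.4939, 0.1144, 0.2574]
eef_rot: [0.0, 3.138, 0.0]
ft_force: [3.6, 0.1, 4.7]
width: 0.0171
grip_force: 59.2
```

Call:
apply_moves(series=[{"offset":[0.3,0,-0.03],"yaw":0,"gripper":1},{"offset":[0.3,0,0],"yaw":0,"gripper":1}], force=110)

```text
time_s: 10.95
ee_pos: [0.4876, 0.1144, 0.2576]
eef_rot: [0.0, 3.139, 0.0]
ft_force: [3.9, 0.0, 5.6]
width: 0.0168
grip_force: 107.0
```

```bash
python3 -c "
from h import *
st()
snap('wrist','w4')
a=cv2.imread('pics/w3.png');b=cv2.imread('pics/w4.png')
cv2.imwrite('pics/w4b.png',np.hstack([cv2.resize(q[200:400,240:410],None,fx=2.3,fy=2.3) for q in(a,b)]))"
```

```text
t 10.95 pos [0.4876 0.1144 0.2576] yang 89.99 zax [ 0.002  0.    -1.   ] F [3.9 0.  5.6] w 0.0168 g 107.0 q [ 0.1  -0.02  0.05  1.63 -0.    0.1 ]
```

View pics/w4b.png

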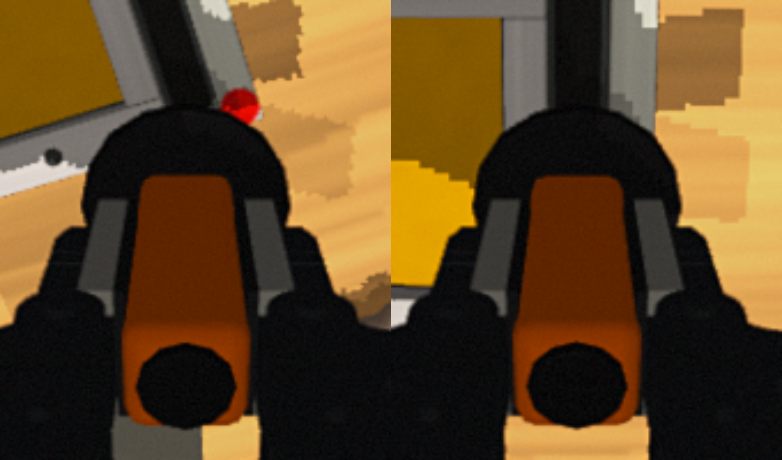

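The two crops are identical around the handle, so the scraper has not tilted, and the groove runs centrally ahead of the collar. Continuing the sweep.

Call:
apply_moves(series=[{"offset":[0.3,0,0],"yaw":0,"gripper":1},{"offset":[0.3,0,0],"yaw":0,"gripper":1},{"offset":[0.3,0,0],"yaw":0,"gripper":1},{"offset":[0.3,0,0],"yaw":0,"gripper":1},{"offset":[0.3,0,0],"yaw":0,"gripper":1}])

```text
time_s: 11.5
ee_pos: [0.4727, 0.1144, 0.2575]
eef_rot: [0.0, 3.139, 0.0]
ft_force: [4.2, -0.8, 5.1]
width: 0.0169
grip_force: 107.0
```

Call:
apply_moves(series=[{"offset":[0.3,0,0],"yaw":0,"gripper":1},{"offset":[0.3,0,0],"yaw":0,"gripper":1},{"offset":[0.3,0,0],"yaw":0,"gripper":1},{"offset":[0.3,0,0],"yaw":0,"gripper":1},{"offset":[0.3,0,0],"yaw":0,"gripper":1}])

```text
time_s: 12.0
ee_pos: [0.4577, 0.1144, 0.2575]
eef_rot: [0.0, 3.139, 0.0]
ft_force: [4.0, 0.0, 7.1]
width: 0.0168
grip_force: 107.0
```

Call:
apply_moves(series=[{"offset":[0.3,0,0],"yaw":0,"gripper":1},{"offset":[0.3,0,0],"yaw":0,"gripper":1},{"offset":[0.3,0,0],"yaw":0,"gripper":1},{"offset":[0.3,0,0],"yaw":0,"gripper":1},{"offset":[0.3,0,0],"yaw":0,"gripper":1}])

```text
time_s: 12.5
ee_pos: [0.4427, 0.1144, 0.2575]
eef_rot: [0.0, 3.139, 0.0]
ft_force: [3.3, 0.6, 5.3]
width: 0.0167
grip_force: 107.0
```

Call:
apply_moves(series=[{"offset":[0.3,0,0],"yaw":0,"gripper":1},{"offset":[0.3,0,0],"yaw":0,"gripper":1},{"offset":[0.2,0,0],"yaw":0,"gripper":1},{"offset":[0,0,0],"yaw":0,"gripper":1}])

```text
time_s: 12.9
ee_pos: [0.4336, 0.1144, 0.2575]
eef_rot: [0.0, 3.141, 0.0]
ft_force: [1.5, -0.4, 6.3]
width: 0.0167
grip_force: 107.1
```

Call:
apply_moves(series=[{"offset":[-0.1,-0.3,0],"yaw":0,"gripper":1},{"offset":[0,-0.3,0],"yaw":0,"gripper":1},{"offset":[0,-0.3,0],"yaw":0,"gripper":1},{"offset":[0,-0.3,0],"yaw":0,"gripper":1},{"offset":[0,-0.3,0],"yaw":0,"gripper":1}])

```text
time_s: 13.4
ee_pos: [0.4338, 0.1021, 0.2574]
eef_rot: [0.002, -3.14, -0.012]
ft_force: [-0.6, 4.2, 7.1]
width: 0.0169
grip_force: 107.2
```

Call:
apply_moves(series=[{"offset":[0,-0.3,0],"yaw":0,"gripper":1},{"offset":[0,-0.3,0],"yaw":0,"gripper":1},{"offset":[0,-0.3,0],"yaw":0,"gripper":1},{"offset":[0,-0.3,0],"yaw":0,"gripper":1},{"offset":[0,-0.3,0],"yaw":0,"gripper":1}])

```text
time_s: 13.9
ee_pos: [0.4338, 0.0872, 0.2574]
eef_rot: [0.002, -3.14, -0.012]
ft_force: [0.8, 4.6, 8.9]
width: 0.0168
grip_force: 107.2
```

Call:
apply_moves(series=[{"offset":[0,-0.3,0],"yaw":0,"gripper":1},{"offset":[0,-0.3,0],"yaw":0,"gripper":1},{"offset":[0,-0.3,0],"yaw":0,"gripper":1},{"offset":[0,-0.3,0],"yaw":0,"gripper":1},{"offset":[0,-0.3,0],"yaw":0,"gripper":1}])

```text
time_s: 14.4
ee_pos: [0.4338, 0.0723, 0.2574]
eef_rot: [0.002, -3.14, -0.013]
ft_force: [0.3, 6.4, 8.2]
width: 0.0168
grip_force: 107.3
```

Call:
apply_moves(series=[{"offset":[0,-0.3,0],"yaw":0,"gripper":1},{"offset":[0,-0.3,0],"yaw":0,"gripper":1},{"offset":[0,-0.3,0],"yaw":0,"gripper":1},{"offset":[0,-0.3,0],"yaw":0,"gripper":1},{"offset":[0,-0.3,0],"yaw":0,"gripper":1}])

```text
time_s: 14.9
ee_pos: [0.4338, 0.0574, 0.2574]
eef_rot: [0.002, -3.14, -0.013]
ft_force: [0.4, 6.4, 8.2]
width: 0.017
grip_force: 107.3
```

Call:
apply_moves(series=[{"offset":[0,-0.3,0],"yaw":0,"gripper":1},{"offset":[0,-0.3,0],"yaw":0,"gripper":1},{"offset":[0,-0.3,0],"yaw":0,"gripper":1},{"offset":[0,-0.3,0],"yaw":0,"gripper":1},{"offset":[0,-0.3,0],"yaw":0,"gripper":1}])

```text
time_s: 15.4
ee_pos: [0.4338, 0.0425, 0.2574]
eef_rot: [0.002, -3.14, -0.013]
ft_force: [0.5, 6.1, 8.2]
width: 0.0169
grip_force: 107.3
```

Call:
apply_moves(series=[{"offset":[0,-0.3,0],"yaw":0,"gripper":1},{"offset":[0,-0.3,0],"yaw":0,"gripper":1},{"offset":[0,-0.3,0],"yaw":0,"gripper":1},{"offset":[0,-0.3,0],"yaw":0,"gripper":1},{"offset":[0,-0.3,0],"yaw":0,"gripper":1}])

```text
time_s: 15.9
ee_pos: [0.4338, 0.0276, 0.2574]
eef_rot: [0.002, -3.14, -0.013]
ft_force: [-0.5, 7.0, 8.1]
width: 0.0167
grip_force: 107.3
```

Call:
apply_moves(series=[{"offset":[0,-0.3,0],"yaw":0,"gripper":1},{"offset":[0,-0.3,0],"yaw":0,"gripper":1},{"offset":[0,-0.3,0],"yaw":0,"gripper":1},{"offset":[0,-0.3,0],"yaw":0,"gripper":1},{"offset":[0,-0.3,0],"yaw":0,"gripper":1}])

```text
time_s: 16.4
ee_pos: [0.4338, 0.0127, 0.2574]
eef_rot: [0.002, -3.14, -0.014]
ft_force: [0.7, 6.9, 8.5]
width: 0.0169
grip_force: 107.3
```

Call:
apply_moves(series=[{"offset":[0,-0.3,0],"yaw":0,"gripper":1},{"offset":[0,-0.3,0],"yaw":0,"gripper":1},{"offset":[0,-0.3,0],"yaw":0,"gripper":1},{"offset":[0,-0.3,0],"yaw":0,"gripper":1},{"offset":[0,-0.3,0],"yaw":0,"gripper":1}])

```text
time_s: 16.9
ee_pos: [0.4338, -0.0022, 0.2574]
eef_rot: [0.002, -3.14, -0.014]
ft_force: [0.0, 7.1, 8.2]
width: 0.0166
grip_force: 107.3
```

Call:
apply_moves(series=[{"offset":[0,-0.3,0],"yaw":0,"gripper":1},{"offset":[0,-0.3,0],"yaw":0,"gripper":1},{"offset":[0,-0.3,0],"yaw":0,"gripper":1},{"offset":[0,-0.3,0],"yaw":0,"gripper":1},{"offset":[0,-0.3,0],"yaw":0,"gripper":1}])

```text
time_s: 17.4
ee_pos: [0.4338, -0.0171, 0.2574]
eef_rot: [0.002, -3.14, -0.014]
ft_force: [0.1, 7.0, 8.6]
width: 0.0165
grip_force: 107.4
```

Call:
apply_moves(series=[{"offset":[0,-0.3,0],"yaw":0,"gripper":1},{"offset":[0,-0.3,0],"yaw":0,"gripper":1},{"offset":[0,-0.3,0],"yaw":0,"gripper":1},{"offset":[0,-0.3,0],"yaw":0,"gripper":1},{"offset":[0,-0.3,0],"yaw":0,"gripper":1}])

```text
time_s: 17.9
ee_pos: [0.4339, -0.032, 0.2574]
eef_rot: [0.002, -3.14, -0.015]
ft_force: [-0.4, 6.3, 8.3]
width: 0.017
grip_force: 107.4
```

Call:
apply_moves(series=[{"offset":[0,-0.3,0],"yaw":0,"gripper":1},{"offset":[0,-0.3,0],"yaw":0,"gripper":1},{"offset":[0,-0.3,0],"yaw":0,"gripper":1},{"offset":[0,-0.3,0],"yaw":0,"gripper":1},{"offset":[0,-0.3,0],"yaw":0,"gripper":1}])

```text
time_s: 18.4
ee_pos: [0.4338, -0.0469, 0.2574]
eef_rot: [0.002, -3.14, -0.015]
ft_force: [0.2, 6.4, 9.4]
width: 0.0166
grip_force: 107.4
```

Call:
apply_moves(series=[{"offset":[0,-0.3,0],"yaw":0,"gripper":1},{"offset":[0,-0.3,0],"yaw":0,"gripper":1},{"offset":[0,-0.3,0],"yaw":0,"gripper":1},{"offset":[0,0,0],"yaw":0,"gripper":1}])

```text
time_s: 18.8
ee_pos: [0.4339, -0.0571, 0.2574]
eef_rot: [0.001, -3.14, -0.01]
ft_force: [0.2, 2.1, 8.7]
width: 0.0168
grip_force: 107.6
```

```bash
python3 -c "
from h import *
st()
snap('wrist','w5')
b=cv2.imread('pics/w5.png')
cv2.imwrite('pics/w5b.png',cv2.resize(b[100:400,200:450],None,fx=1.9,fy=1.9))"
```

```text
t 18.8 pos [ 0.4339 -0.0571  0.2574] yang 90.05 zax [-0.001  0.006 -1.   ] F [0.2 2.1 8.7] w 0.0168 g 107.6 q [-0.29 -0.17 -0.1   1.65  0.01 -0.29]
```

View pics/w5b.png

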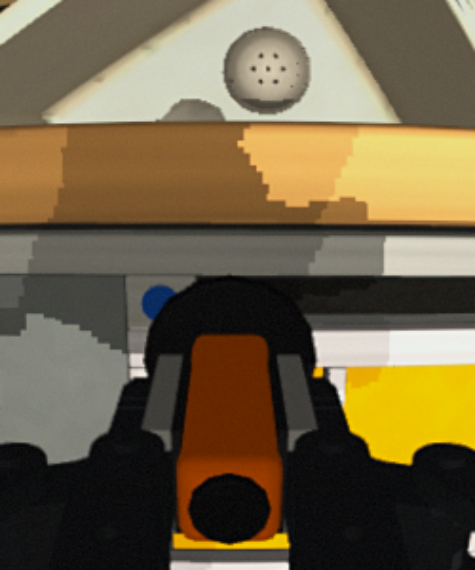

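Call:
apply_moves(series=[{"offset":[0,0,-2],"yaw":0,"gripper":1},{"offset":[0,0,-2.5],"yaw":0,"gripper":1},{"offset":[0,0,-2.5],"yaw":0,"gripper":1},{"offset":[0,0,-2],"yaw":0,"gripper":1},{"offset":[0,0,-0.5],"yaw":0,"gripper":1}])

```text
time_s: 19.35
ee_pos: [0.4341, -0.0591, 0.3523]
eef_rot: [-0.0, -3.139, -0.002]
ft_force: [0.7, 0.6, -0.5]
width: 0.0168
grip_force: 107.2
```

Call:
apply_moves(series=[{"offset":[-3,1.2,0],"yaw":0,"gripper":1},{"offset":[-3,1.2,0],"yaw":0,"gripper":1},{"offset":[-3,1.2,0],"yaw":0,"gripper":1},{"offset":[-3,1.2,0],"yaw":0,"gripper":1},{"offset":[-3,1.2,0],"yaw":0,"gripper":1}])

```text
time_s: 19.85
ee_pos: [0.5847, 0.0013, 0.349]
eef_rot: [0.0, -3.135, -0.001]
ft_force: [1.6, 0.0, -0.6]
width: 0.0167
grip_force: 107.3
```

Call:
apply_moves(series=[{"offset":[-3,1.2,0],"yaw":0,"gripper":1},{"offset":[-3,1.2,0],"yaw":0,"gripper":1},{"offset":[0,0,0],"yaw":8,"gripper":1},{"offset":[0,0,0],"yaw":8,"gripper":1},{"offset":[0,0,0],"yaw":2,"gripper":1}])

```text
time_s: 20.35
ee_pos: [0.6442, 0.0248, 0.3479]
eef_rot: [-0.495, -3.094, 0.001]
ft_force: [0.1, 0.9, -1.0]
width: 0.0167
grip_force: 107.4
```

Call:
apply_moves(series=[{"offset":[0,0,0],"yaw":0,"gripper":1},{"offset":[0,0,0],"yaw":0,"gripper":1},{"offset":[0,0,0],"yaw":0,"gripper":1}])

```text
time_s: 20.65
ee_pos: [0.6445, 0.0244, 0.3509]
eef_rot: [-0.49, -3.101, 0.0]
ft_force: [0.7, 0.1, -1.1]
width: 0.0167
grip_force: 107.4
```

```bash
python3 -c "
from h import *
go(.6706,.0386,.345,72)"
```

```text
t 20.65 pos [0.6445 0.0244 0.3509] yang 72.03 zax [-0.002  0.    -1.   ] F [ 0.7  0.1 -1.1] w 0.0167 g 107.4 q [-0.07  0.47  0.81  1.92  0.    0.25]
yaw 0.03 then offset cm [-2.04  2.15  0.59] dist 3.0
```

Call:
apply_moves(series=[{"offset":[-1,1.05,0],"yaw":0,"gripper":1},{"offset":[-1,1.1,0],"yaw":0,"gripper":1},{"offset":[0,0,0],"yaw":0,"gripper":1},{"offset":[0,0,0],"yaw":0,"gripper":1},{"offset":[0,0,0],"yaw":0,"gripper":1}])

```text
time_s: 21.15
ee_pos: [0.6702, 0.0383, 0.3522]
eef_rot: [-0.492, -3.103, 0.0]
ft_force: [-0.4, -0.1, -1.1]
width: 0.0167
grip_force: 107.4
```

Call:
apply_moves(series=[{"offset":[0,0,1],"yaw":0,"gripper":1},{"offset":[0,0,1],"yaw":0,"gripper":1},{"offset":[0,0,0],"yaw":0,"gripper":1},{"offset":[0,0,0],"yaw":0,"gripper":1},{"offset":[0,0,0],"yaw":0,"gripper":1}])

```text
time_s: 21.65
ee_pos: [0.6706, 0.0385, 0.333]
eef_rot: [0.492, 3.102, 0.0]
ft_force: [0.1, -0.3, -1.3]
width: 0.0165
grip_force: 107.4
```

```bash
python3 -c "
from h import *
go(.6706,.0386,.256,72)"
```

```text
t 21.65 pos [0.6706 0.0385 0.333 ] yang 71.98 zax [ 0.001 -0.    -1.   ] F [ 0.1 -0.3 -1.3] w 0.0165 g 107.4 q [-0.04  0.54  0.87  1.9   0.    0.27]
yaw -0.02 then offset cm [0.   0.01 7.7 ] dist 7.7
```

Descend 7.5 cm in a measured way.

Call:
apply_moves(series=[{"offset":[0,0,1.2],"yaw":0,"gripper":1},{"offset":[0,0,1.2],"yaw":0,"gripper":1},{"offset":[0,0,1.2],"yaw":0,"gripper":1},{"offset":[0,0,0],"yaw":0,"gripper":1}])

```text
time_s: 22.05
ee_pos: [0.6702, 0.0386, 0.2944]
eef_rot: [-0.491, -3.1, 0.001]
ft_force: [0.0, 0.4, -1.2]
width: 0.0169
grip_force: 107.4
```

Call:
apply_moves(series=[{"offset":[0,0,1.2],"yaw":0,"gripper":1},{"offset":[0,0,1.2],"yaw":0,"gripper":1},{"offset":[0,0,1.0],"yaw":0,"gripper":1},{"offset":[0,0,0.4],"yaw":0,"gripper":1},{"offset":[0,0,0],"yaw":0,"gripper":1}])

```text
time_s: 22.55
ee_pos: [0.6705, 0.0386, 0.2574]
eef_rot: [-0.492, -3.102, 0.0]
ft_force: [-0.6, 0.7, -0.3]
width: 0.017
grip_force: 107.4
```

Call:
apply_moves(series=[{"offset":[0,0,0.1],"yaw":0,"gripper":1},{"offset":[0,0,0.1],"yaw":0,"gripper":1},{"offset":[0,0,0],"yaw":0,"gripper":1}])

```text
time_s: 22.85
ee_pos: [0.6709, 0.0386, 0.2564]
eef_rot: [0.492, 3.102, 0.0]
ft_force: [-0.1, 0.5, -0.1]
width: 0.0166
grip_force: 107.4
```

Call:
apply_moves(series=[{"offset":[0,0,0.05],"yaw":0,"gripper":1},{"offset":[0,0,0],"yaw":0,"gripper":0.6},{"offset":[0,0,0],"yaw":0,"gripper":0.4},{"offset":[0,0,0],"yaw":0,"gripper":0.4},{"offset":[0,0,0],"yaw":0,"gripper":0.4}], force=60)

```text
time_s: 23.35
ee_pos: [0.6707, 0.0386, 0.2554]
eef_rot: [-0.492, -3.103, -0.0]
ft_force: [0.8, -0.4, -0.4]
width: 0.0512
grip_force: 0.0
```

Call:
apply_moves(series=[{"offset":[0,0,-1.5],"yaw":0,"gripper":0.4},{"offset":[0,0,-3],"yaw":0,"gripper":0.4},{"offset":[0,0,-3],"yaw":0,"gripper":0.4},{"offset":[0,0,-2.5],"yaw":0,"gripper":0.4}])

```text
time_s: 23.75
ee_pos: [0.6705, 0.0387, 0.3572]
eef_rot: [0.491, 3.102, 0.0]
ft_force: [0.5, 0.4, 0.4]
width: 0.0513
grip_force: 0.0
```

```bash
python3 -c "
from h import *
go(.52,.20,.37,28)"
```

```text
t 23.75 pos [0.6705 0.0387 0.3572] yang 71.99 zax [ 0.001 -0.    -1.   ] F [0.5 0.4 0.4] w 0.0513 g 0.0 q [-0.04  0.58  0.98  1.97  0.    0.27]
yaw 43.99 then offset cm [21.31 -5.72 -1.28] dist 22.1
```

Call:
apply_moves(series=[{"offset":[0,0,0],"yaw":8,"gripper":0.5},{"offset":[0,0,0],"yaw":8,"gripper":0.5},{"offset":[0,0,0],"yaw":8,"gripper":0.5},{"offset":[0,0,0],"yaw":8,"gripper":0.5},{"offset":[0,0,0],"yaw":8,"gripper":0.5}])

```text
time_s: 24.25
ee_pos: [0.6708, 0.0386, 0.3554]
eef_rot: [1.531, 2.743, -0.0]
ft_force: [0.2, 0.6, -0.5]
width: 0.0426
grip_force: 0.0
```

Call:
apply_moves(series=[{"offset":[0,0,0],"yaw":4,"gripper":0.5},{"offset":[4,-1.1,0],"yaw":0,"gripper":0.5},{"offset":[4,-1.1,0],"yaw":0,"gripper":0.5},{"offset":[4,-1.1,0],"yaw":0,"gripper":0.5},{"offset":[4,-1.1,0],"yaw":0,"gripper":0.5}])

```text
time_s: 24.75
ee_pos: [0.5556, 0.1601, 0.3553]
eef_rot: [1.619, 2.692, 0.0]
ft_force: [0.7, 0.9, 0.7]
width: 0.0425
grip_force: 0.0
```

Call:
apply_moves(series=[{"offset":[4,-1.1,0],"yaw":0,"gripper":0.5},{"offset":[4,-1.1,0],"yaw":0,"gripper":0.5},{"offset":[0,0,0],"yaw":0,"gripper":0.5},{"offset":[0,0,0],"yaw":0,"gripper":0.5}])

```text
time_s: 25.15
ee_pos: [0.4994, 0.2202, 0.356]
eef_rot: [1.615, 2.693, 0.001]
ft_force: [0.4, 0.1, 0.6]
width: 0.0427
grip_force: 0.0
```

```bash
python3 -c "
from h import *
st()
snap('wrist','w6');snap('top','top6')
b=cv2.imread('pics/w6.png');t=cv2.imread('pics/top6.png')
cv2.imwrite('pics/w6b.png',cv2.resize(b,(800,600)))"
```

```text
t 25.15 pos [0.4994 0.2202 0.356 ] yang 28.11 zax [ 0.001 -0.    -1.   ] F [0.4 0.1 0.6] w 0.0427 g 0.0 q [ 0.29  0.16  0.44  1.84 -0.    1.37]
```

View pics/w6b.png

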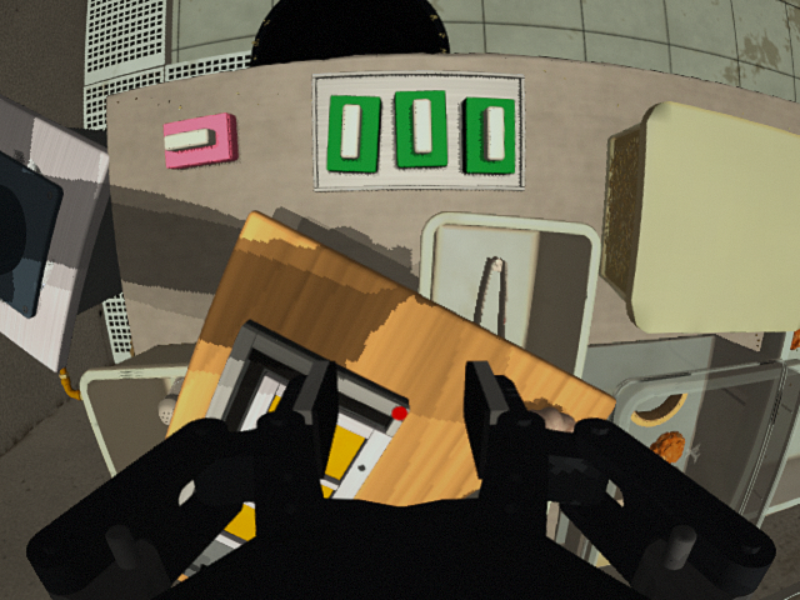

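```bash
cat >> h.py <<'E'
def trays(fn,z,fish,box=(.3,.62,.2,.46)):
    c=load(fn);im=cv2.imread('pics/'+fn+'.png');P=np.array(c['pose'])
    xs=np.arange(box[0],box[1],.0005);ys=np.arange(box[2],box[3],.0005);X,Y=np.meshgrid(xs,ys,indexing='ij')
    q=(np.stack([X,Y,0*X+z],-1)-P[:3,3])@P[:3,:3];r=np.hypot(q[...,0],q[...,1])
    k=np.arctan2(r,q[...,2])/r if fish else 1/q[...,2]
    m=cv2.remap(im,(c['fx']*q[...,0]*k+c['cx']).astype('f4'),(c['fy']*q[...,1]*k+c['cy']).astype('f4'),1)
    h=cv2.cvtColor(m,cv2.COLOR_BGR2HSV);g=cv2.inRange(h,(45,110,40),(85,255,255));g=cv2.morphologyEx(g,cv2.MORPH_OPEN,np.ones((5,5)))
    out=[]
    for k in cv2.findContours(g,0,2)[0]:
        if cv2.contourArea(k)<4000: continue
        (a,b),(w,hh),_=R=cv2.minAreaRect(k);bp=cv2.boxPoints(R);e=max((bp[1]-bp[0],bp[2]-bp[1]),key=np.linalg.norm)
        out.append((round(xs[0]+b*.0005,4),round(ys[0]+a*.0005,4),round(np.degrees(np.arctan2(e[0],e[1]))%180,1),round(max(w,hh)*.5),round(min(w,hh)*.5)))
    # bar angle: columns=y rows=x -> world angle
    return [(x,y,round((90-t)%180,1) ,l,s) for x,y,t,l,s in out]
E
python3 - <<'E'
from h import *
for f,fi in(('top0',0),('top6',0),('w6',1)): print(f,trays(f,.034,fi))
E
```

```text
top0 [(np.float64(0.5225), np.float64(0.3567), np.float32(151.2), 74, 48), (np.float64(0.4612), np.float64(0.3298), np.float32(150.0), 74, 48), (np.float64(0.4061), np.float64(0.2952), np.float32(155.2), 74, 48)]
top6 []
w6 [(np.float64(0.524), np.float64(0.356), np.float32(151.1), 74, 48), (np.float64(0.4632), np.float64(0.329), np.float32(149.9), 74, 48), (np.float64(0.4093), np.float64(0.2952), np.float32(155.1), 74, 48)]
```

```bash
sed -i 's/(90-t)%180,1)/(t+90)%180-90,1)/' h.py; python3 -c "
from h import *
go(.5225,.3567,.12,28.8)"
```

```text
t 25.25 pos [0.5004 0.2191 0.3553] yang 27.96 zax [ 0. -0. -1.] F [ 0.4 -0.3 -0.1] w 0.0429 g 0.0 q [ 0.29  0.16  0.44  1.84 -0.    1.37]
yaw -0.84 then offset cm [11.    8.57 23.53] dist 27.3
```

Call:
apply_moves(series=[{"offset":[0,0,0],"yaw":-0.8,"gripper":0.5},{"offset":[2.75,2.15,0],"yaw":0,"gripper":0.5},{"offset":[2.75,2.15,0],"yaw":0,"gripper":0.5},{"offset":[2.75,2.15,0],"yaw":0,"gripper":0.5},{"offset":[2.75,2.15,0],"yaw":0,"gripper":0.5}])

```text
time_s: 25.75
ee_pos: [0.5235, 0.3576, 0.3549]
eef_rot: [1.602, 2.702, -0.001]
ft_force: [1.0, 0.1, 0.3]
width: 0.0426
grip_force: 0.0
```

Call:
apply_moves(series=[{"offset":[0,0,4.5],"yaw":0,"gripper":0.5},{"offset":[0,0,4.5],"yaw":0,"gripper":0.5},{"offset":[0,0,4.5],"yaw":0,"gripper":0.5},{"offset":[0,0,4.5],"yaw":0,"gripper":0.5},{"offset":[0,0,4],"yaw":0,"gripper":0.5}])

```text
time_s: 26.25
ee_pos: [0.5225, 0.356, 0.1321]
eef_rot: [-1.601, -2.702, 0.003]
ft_force: [-0.0, -0.1, 0.1]
width: 0.0428
grip_force: 0.0
```

Call:
apply_moves(series=[{"offset":[0,0,0],"yaw":0,"gripper":0.5},{"offset":[0,0,0],"yaw":0,"gripper":0.5},{"offset":[0,0,0],"yaw":0,"gripper":0.5}])

```text
time_s: 26.55
ee_pos: [0.5247, 0.3581, 0.1392]
eef_rot: [1.599, 2.701, 0.008]
ft_force: [0.5, 0.1, 0.7]
width: 0.0427
grip_force: 0.0
```

```bash
python3 -c "
from h import *
go(.5225,.3567,.056,28.8)
snap('wrist','w7');print(trays('w7',.034,1))
b=cv2.imread('pics/w7.png')
cv2.imwrite('pics/w7b.png',b)"
```

```text
t 26.55 pos [0.5247 0.3581 0.1392] yang 28.75 zax [ 0.005  0.003 -1.   ] F [0.5 0.1 0.7] w 0.0427 g 0.0 q [ 0.49  0.33  0.2   1.44 -0.    1.56]
yaw -0.05 then offset cm [-0.01 -0.26  8.32] dist 8.3
[(np.float64(0.524), np.float64(0.358), np.float32(-61.1), 74, 48), (np.float64(0.4635), np.float64(0.3313), np.float32(-60.0), 73, 48), (np.float64(0.4089), np.float64(0.297), np.float32(-65.5), 74, 49)]
```

View pics/w7b.png

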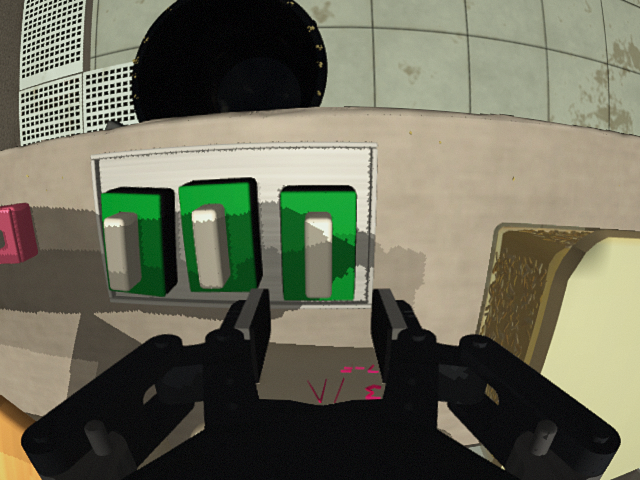

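The gripper is centred over the first tray's bar: bar at u≈318, pads at 256 and 388.

Call:
apply_moves(series=[{"offset":[0,0,3],"yaw":0,"gripper":0.5},{"offset":[0,0,2.5],"yaw":0,"gripper":0.5},{"offset":[0,0,1.5],"yaw":0,"gripper":0.5},{"offset":[0,0,0],"yaw":0,"gripper":0.5},{"offset":[0,0,0],"yaw":0,"gripper":0.5}])

```text
time_s: 27.1
ee_pos: [0.5232, 0.358, 0.0672]
eef_rot: [1.599, 2.703, 0.003]
ft_force: [1.1, 0.4, 1.1]
width: 0.043
grip_force: 0.0
```

Call:
apply_moves(series=[{"offset":[0,0,0],"yaw":0,"gripper":0.5},{"offset":[0,0,0],"yaw":0,"gripper":0.5}])

```text
time_s: 27.3
ee_pos: [0.5234, 0.3581, 0.0675]
eef_rot: [1.598, 2.702, 0.005]
ft_force: [1.4, 0.4, 0.5]
width: 0.0427
grip_force: 0.0
```

```bash
python3 -c "
from h import *
go(.5225,.3567,.057,28.8)"
```

```text
t 27.3 pos [0.5234 0.3581 0.0675] yang 28.8 zax [ 0.003  0.002 -1.   ] F [1.4 0.4 0.5] w 0.0427 g 0.0 q [ 0.49  0.36  0.1   1.3  -0.    1.56]
yaw -0.0 then offset cm [-0.08 -0.15  1.05] dist 1.1
```

Call:
apply_moves(series=[{"offset":[0,-0.1,0.5],"yaw":0,"gripper":0.5},{"offset":[0,0,0.5],"yaw":0,"gripper":0.5},{"offset":[0,0,0],"yaw":0,"gripper":0.5},{"offset":[0,0,0],"yaw":0,"gripper":0.8},{"offset":[0,0,0],"yaw":0,"gripper":1}], force=50)

```text
time_s: 27.8
ee_pos: [0.5214, 0.3569, 0.0555]
eef_rot: [1.599, 2.704, 0.0]
ft_force: [-2.4, -0.4, 6.8]
width: 0.0151
grip_force: 50.8
```

Call:
apply_moves(series=[{"offset":[0,0,0],"yaw":0,"gripper":1},{"offset":[0,0,0],"yaw":0,"gripper":1},{"offset":[0,0,0],"yaw":0,"gripper":1}])

```text
time_s: 28.1
ee_pos: [0.5214, 0.357, 0.0555]
eef_rot: [1.599, 2.704, 0.0]
ft_force: [-0.5, 0.0, -0.3]
width: 0.0147
grip_force: 50.7
```

Call:
apply_moves(series=[{"offset":[0,0,-2],"yaw":0,"gripper":1},{"offset":[0,0,-4],"yaw":0,"gripper":1},{"offset":[0,0,-4.5],"yaw":0,"gripper":1},{"offset":[0,0,-4.5],"yaw":0,"gripper":1},{"offset":[0,0,-4.5],"yaw":0,"gripper":1}])

```text
time_s: 28.6
ee_pos: [0.5209, 0.3567, 0.2518]
eef_rot: [-1.599, -2.704, 0.001]
ft_force: [1.1, 0.9, -1.6]
width: 0.0148
grip_force: 50.6
```

Call:
apply_moves(series=[{"offset":[0,0,-4.5],"yaw":0,"gripper":1},{"offset":[0,0,0],"yaw":-8,"gripper":1},{"offset":[0,0,0],"yaw":-8,"gripper":1},{"offset":[0,0,0],"yaw":-8,"gripper":1},{"offset":[0,0,0],"yaw":-8,"gripper":1}])

```text
time_s: 29.1
ee_pos: [0.5213, 0.3569, 0.2952]
eef_rot: [-0.783, -3.042, 0.0]
ft_force: [-0.7, -0.4, -1.2]
width: 0.015
grip_force: 50.6
```

Call:
apply_moves(series=[{"offset":[0,0,0],"yaw":-8,"gripper":1},{"offset":[0,0,0],"yaw":-8,"gripper":1},{"offset":[0,0,0],"yaw":-8,"gripper":1},{"offset":[0,0,0],"yaw":-5.2,"gripper":1},{"offset":[0,0,0],"yaw":0,"gripper":1}])

```text
time_s: 29.6
ee_pos: [0.5213, 0.3568, 0.295]
eef_rot: [-0.001, -3.141, 0.001]
ft_force: [-0.5, -0.8, -0.8]
width: 0.0151
grip_force: 50.6
```

```bash
cat >> h.py <<'E'
def held(fn,dz=-.023):
    "lid centre in tool frame while held; lid top is ~23 mm below TCP"
    s=st();snap('wrist',fn);z=s['ee_pos'][2]+dz;p=s['ee_pos'];b=(p[0]-.15,p[0]+.12,p[1]-.12,p[1]+.12)
    R=Ro.from_rotvec(s['eef_rot']).as_matrix()
    for t in trays(fn,z,1,b): print('lid',t,'tool frame mm',np.round(R.T@(np.array([t[0],t[1],z])-p)*1000,1))
E
python3 -c "
from h import *
held('w8')
go(.4964,.0686,.30,90)"
```

```text
t 29.6 pos [0.5213 0.3568 0.295 ] yang 89.98 zax [-0.001 -0.    -1.   ] F [-0.5 -0.8 -0.8] w 0.0151 g 50.6 q [ 0.49  0.36  0.55  1.76 -0.    0.49]
lid (np.float64(0.502), np.float64(0.3563), np.float32(-90.0), 47, 34) tool frame mm [19.2 -0.5 23. ]
t 29.65 pos [0.5212 0.3569 0.295 ] yang 89.88 zax [-0.001 -0.    -1.   ] F [-0.1  0.6 -0.6] w 0.015 g 50.6 q [0.49 0.36 0.55 1.76 0.   0.5 ]
yaw -0.12 then offset cm [  2.48 -28.83  -0.5 ] dist 28.9
```

Call:
apply_moves(series=[{"offset":[0.25,-3.7,0],"yaw":0,"gripper":1},{"offset":[0.25,-3.7,0],"yaw":0,"gripper":1},{"offset":[0.25,-3.7,0],"yaw":0,"gripper":1},{"offset":[0.25,-3.7,0],"yaw":0,"gripper":1},{"offset":[0.25,-3.7,0],"yaw":0,"gripper":1}])

```text
time_s: 30.15
ee_pos: [0.5084, 0.1706, 0.2953]
eef_rot: [0.003, 3.141, -0.0]
ft_force: [0.5, 0.0, -1.5]
width: 0.0149
grip_force: 50.6
```

Call:
apply_moves(series=[{"offset":[0.25,-3.7,0],"yaw":0,"gripper":1},{"offset":[0.25,-3.7,0],"yaw":0,"gripper":1},{"offset":[0.25,-3.7,0],"yaw":0,"gripper":1},{"offset":[0.25,-3.7,0],"yaw":0,"gripper":1},{"offset":[0.25,-3.7,0],"yaw":0,"gripper":1}])

```text
time_s: 30.65
ee_pos: [0.4959, -0.0145, 0.2955]
eef_rot: [0.003, 3.141, -0.0]
ft_force: [0.4, 0.0, -1.1]
width: 0.0151
grip_force: 50.6
```

Call:
apply_moves(series=[{"offset":[0,-3.8,0],"yaw":0,"gripper":1},{"offset":[0,0,2],"yaw":0,"gripper":1},{"offset":[0,0,2],"yaw":0,"gripper":1},{"offset":[0,0,0],"yaw":0,"gripper":1},{"offset":[0,0,0],"yaw":0,"gripper":1}])

```text
time_s: 31.15
ee_pos: [0.4959, -0.051, 0.2553]
eef_rot: [-0.002, -3.141, -0.0]
ft_force: [-0.2, -0.2, -0.5]
width: 0.0148
grip_force: 50.6
```

```bash
python3 -c "
from h import *
go(.4956,-.0514,.23,90)"
```

```text
t 31.15 pos [ 0.4959 -0.051   0.2553] yang 89.94 zax [-0.001  0.    -1.   ] F [-0.2 -0.2 -0.5] w 0.0148 g 50.6 q [-0.24 -0.02  0.04  1.63 -0.   -0.24]
yaw -0.06 then offset cm [ 0.03 -0.04  2.53] dist 2.5
```

Call:
apply_moves(series=[{"offset":[0,0,1.5],"yaw":0,"gripper":1},{"offset":[0,0,1.2],"yaw":0,"gripper":1},{"offset":[0,0,0.3],"yaw":0,"gripper":1},{"offset":[0,0,0.3],"yaw":0,"gripper":1},{"offset":[0,0,0],"yaw":0,"gripper":1}])

```text
time_s: 31.65
ee_pos: [0.4963, -0.0509, 0.2225]
eef_rot: [0.0, -3.142, 0.0]
ft_force: [-0.7, 0.7, -1.2]
width: 0.0149
grip_force: 50.6
```

Call:
apply_moves(series=[{"offset":[0,0,0.2],"yaw":0,"gripper":1},{"offset":[0,0,0.2],"yaw":0,"gripper":1},{"offset":[0,0,0.15],"yaw":0,"gripper":1},{"offset":[0,0,0],"yaw":0,"gripper":1}])

```text
time_s: 32.05
ee_pos: [0.4962, -0.0511, 0.2167]
eef_rot: [-0.0, -3.141, -0.0]
ft_force: [0.3, 0.8, -0.3]
width: 0.0149
grip_force: 50.6
```

No contact on the rim, so it has entered the cavity. Set it down, release and rise.

Call:
apply_moves(series=[{"offset":[0,0,0.1],"yaw":0,"gripper":1},{"offset":[0,0,0.05],"yaw":0,"gripper":1},{"offset":[0,0,0],"yaw":0,"gripper":1}])

```text
time_s: 32.35
ee_pos: [0.4963, -0.0511, 0.2154]
eef_rot: [0.0, 3.142, -0.0]
ft_force: [-0.9, -0.1, -1.5]
width: 0.0148
grip_force: 50.6
```

Call:
apply_moves(series=[{"offset":[0,0,0],"yaw":0,"gripper":0.8},{"offset":[0,0,0],"yaw":0,"gripper":0.6},{"offset":[0,0,0],"yaw":0,"gripper":0.5},{"offset":[0,0,0],"yaw":0,"gripper":0.5}])

```text
time_s: 32.75
ee_pos: [0.4964, -0.0511, 0.2155]
eef_rot: [0.0, 3.141, -0.0]
ft_force: [-0.6, 0.7, -0.6]
width: 0.043
grip_force: 0.0
```

Call:
apply_moves(series=[{"offset":[0,0,-2],"yaw":0,"gripper":0.5},{"offset":[0,0,-4],"yaw":0,"gripper":0.5},{"offset":[0,0,-4],"yaw":0,"gripper":0.5},{"offset":[0,4,0],"yaw":0,"gripper":0.5},{"offset":[0,4,0],"yaw":0,"gripper":0.5}])

```text
time_s: 33.25
ee_pos: [0.4974, 0.0289, 0.3177]
eef_rot: [0.005, 3.137, -0.0]
ft_force: [0.4, 0.5, -0.5]
width: 0.0429
grip_force: 0.0
```

Call:
apply_moves(series=[{"offset":[0,4,0],"yaw":0,"gripper":0.5},{"offset":[0,4,0],"yaw":0,"gripper":0.5},{"offset":[0,4,0],"yaw":0,"gripper":0.5},{"offset":[0,4,0],"yaw":0,"gripper":0.5},{"offset":[0,4,0],"yaw":0,"gripper":0.5}])

```text
time_s: 33.75
ee_pos: [0.4961, 0.2306, 0.3155]
eef_rot: [0.0, 3.141, 0.0]
ft_force: [0.5, 0.5, 0.4]
width: 0.0426
grip_force: 0.0
```

Call:
apply_moves(series=[{"offset":[0,0,0],"yaw":8,"gripper":0.5},{"offset":[0,0,0],"yaw":8,"gripper":0.5},{"offset":[0,0,0],"yaw":8,"gripper":0.5},{"offset":[0,0,0],"yaw":8,"gripper":0.5},{"offset":[0,0,0],"yaw":8,"gripper":0.5}])

```text
time_s: 34.25
ee_pos: [0.4963, 0.2291, 0.3154]
eef_rot: [1.083, 2.949, -0.0]
ft_force: [-0.2, 0.5, 0.3]
width: 0.0424
grip_force: 0.0
```

Call:
apply_moves(series=[{"offset":[0,0,0],"yaw":8,"gripper":0.5},{"offset":[0,0,0],"yaw":8,"gripper":0.5},{"offset":[0,0,0],"yaw":4,"gripper":0.5},{"offset":[0,0,0],"yaw":0,"gripper":0.5},{"offset":[0,0,0],"yaw":0,"gripper":0.5}])

```text
time_s: 34.75
ee_pos: [0.4964, 0.2289, 0.3154]
eef_rot: [1.569, 2.722, 0.0]
ft_force: [0.4, 0.7, 0.1]
width: 0.0429
grip_force: 0.0
```

```bash
python3 -c "
from h import *
st();snap('wrist','w9');print(trays('w9',.034,1));snap('top','top9');snap('side','side9');print(trays('top9',.194,0,(.4,.6,-.12,.13)))
go(.4612,.3298,.14,30)"
```

```text
t 34.75 pos [0.4964 0.2289 0.3154] yang 30.08 zax [ 0.  0. -1.] F [0.4 0.7 0.1] w 0.0429 g 0.0 q [0.31 0.13 0.32 1.76 0.   1.36]
[(np.float64(0.4631), np.float64(0.329), np.float32(-59.7), 74, 48), (np.float64(0.4092), np.float64(0.2952), np.float32(-65.2), 73, 48)]
[(np.float64(0.4948), np.float64(-0.049), np.float32(0.0), 74, 48)]
t 34.9 pos [0.4963 0.2289 0.3154] yang 30.04 zax [-0. -0. -1.] F [ 0.1 -0.2 -0.4] w 0.0429 g 0.0 q [ 0.31  0.13  0.32  1.76 -0.    1.36]
yaw 0.04 then offset cm [10.49  2.   17.54] dist 20.5
```

```bash
python3 -c "
from h import *
a=cv2.imread('pics/top9.png')[205:300,280:460];cv2.imwrite('pics/t9.png',cv2.resize(a,None,fx=4.4,fy=4.4,interpolation=cv2.INTER_CUBIC))"
```

```text
(no output)
```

View pics/t9.png

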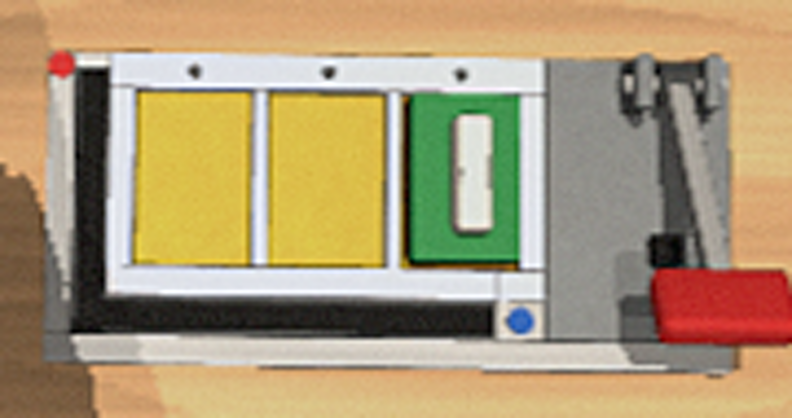

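Call:
apply_moves(series=[{"offset":[3.5,0.65,0],"yaw":0,"gripper":0.5},{"offset":[3.5,0.65,0],"yaw":0,"gripper":0.5},{"offset":[3.5,0.65,0],"yaw":0,"gripper":0.5},{"offset":[0,0,4.5],"yaw":0,"gripper":0.5},{"offset":[0,0,4.5],"yaw":0,"gripper":0.5}])

```text
time_s: 35.4
ee_pos: [0.4616, 0.3317, 0.2267]
eef_rot: [1.565, 2.72, 0.008]
ft_force: [0.3, -0.2, -0.9]
width: 0.0426
grip_force: 0.0
```

Call:
apply_moves(series=[{"offset":[0,0,4.5],"yaw":0,"gripper":0.5},{"offset":[0,0,4.5],"yaw":0,"gripper":0.5},{"offset":[0,0,0],"yaw":0,"gripper":0.5},{"offset":[0,0,0],"yaw":0,"gripper":0.5},{"offset":[0,0,0],"yaw":0,"gripper":0.5}])

```text
time_s: 35.9
ee_pos: [0.4632, 0.3309, 0.1397]
eef_rot: [1.569, 2.717, 0.01]
ft_force: [0.7, -0.3, 1.2]
width: 0.0423
grip_force: 0.0
```

```bash
python3 -c "
from h import *
snap('wrist','w10');print(trays('w10',.034,1))
go(.4617,.3296,.056,30)"
```

```text
[(np.float64(0.4627), np.float64(0.3309), np.float32(-59.9), 73, 48), (np.float64(0.4083), np.float64(0.2967), np.float32(-65.6), 74, 47)]
t 35.95 pos [0.4637 0.3312 0.1404] yang 29.99 zax [ 0.008  0.004 -1.   ] F [ 0.5 -0.1  0.7] w 0.0427 g 0.0 q [ 0.5   0.16 -0.    1.4  -0.    1.55]
yaw -0.01 then offset cm [-0.04 -0.25  8.44] dist 8.4
```

The tray sits inside the right cavity. Now grasp the second.

Call:
apply_moves(series=[{"offset":[0,-0.1,3],"yaw":0,"gripper":0.5},{"offset":[0,0,2.5],"yaw":0,"gripper":0.5},{"offset":[0,0,1.7],"yaw":0,"gripper":0.5},{"offset":[0,0,0],"yaw":0,"gripper":0.5},{"offset":[0,0,0],"yaw":0,"gripper":0.5}])

```text
time_s: 36.45
ee_pos: [0.4619, 0.3302, 0.0664]
eef_rot: [1.57, 2.718, 0.006]
ft_force: [0.2, 0.5, -0.4]
width: 0.0428
grip_force: 0.0
```

Call:
apply_moves(series=[{"offset":[0,0,0.6],"yaw":0,"gripper":0.5},{"offset":[0,0,0.3],"yaw":0,"gripper":0.5},{"offset":[0,0,0],"yaw":0,"gripper":0.5}])

```text
time_s: 36.75
ee_pos: [0.4601, 0.3292, 0.0547]
eef_rot: [1.571, 2.72, 0.001]
ft_force: [0.4, -0.0, -0.6]
width: 0.0425
grip_force: 0.0
```

```bash
python3 -c "
from h import *
go(.4617,.3296,.0555,30)"
```

```text
t 36.75 pos [0.4601 0.3292 0.0547] yang 29.99 zax [ 0.  0. -1.] F [ 0.4 -0.  -0.6] w 0.0425 g 0.0 q [ 0.5   0.2  -0.13  1.24 -0.    1.55]
yaw -0.01 then offset cm [-0.05  0.16 -0.08] dist 0.2
```

Call:
apply_moves(series=[{"offset":[0,0.1,-0.1],"yaw":0,"gripper":0.5},{"offset":[0,0,0],"yaw":0,"gripper":0.8},{"offset":[0,0,0],"yaw":0,"gripper":1},{"offset":[0,0,0],"yaw":0,"gripper":1},{"offset":[0,0,0],"yaw":0,"gripper":1}])

```text
time_s: 37.25
ee_pos: [0.4611, 0.3298, 0.0558]
eef_rot: [1.571, 2.72, 0.001]
ft_force: [0.3, 0.8, 2.0]
width: 0.015
grip_force: 50.4
```

Call:
apply_moves(series=[{"offset":[0,0,0],"yaw":0,"gripper":1},{"offset":[0,0,-2],"yaw":0,"gripper":1},{"offset":[0,0,-4],"yaw":0,"gripper":1},{"offset":[0,0,-4.5],"yaw":0,"gripper":1},{"offset":[0,0,-4.5],"yaw":0,"gripper":1}])

```text
time_s: 37.75
ee_pos: [0.4597, 0.3291, 0.2054]
eef_rot: [-1.57, -2.719, 0.004]
ft_force: [1.2, -0.5, -1.1]
width: 0.0149
grip_force: 49.9
```

Call:
apply_moves(series=[{"offset":[0,0,-4.5],"yaw":0,"gripper":1},{"offset":[0,0,-4.5],"yaw":0,"gripper":1},{"offset":[0,0,0],"yaw":-8,"gripper":1},{"offset":[0,0,0],"yaw":-8,"gripper":1},{"offset":[0,0,0],"yaw":-8,"gripper":1}])

```text
time_s: 38.25
ee_pos: [0.4607, 0.3296, 0.2952]
eef_rot: [-0.962, -2.99, 0.001]
ft_force: [-0.2, 1.0, -1.1]
width: 0.0151
grip_force: 50.0
```

Call:
apply_moves(series=[{"offset":[0,0,0],"yaw":-8,"gripper":1},{"offset":[0,0,0],"yaw":-8,"gripper":1},{"offset":[0,0,0],"yaw":-8,"gripper":1},{"offset":[0,0,0],"yaw":-8,"gripper":1},{"offset":[0,0,0],"yaw":-4,"gripper":1}])

```text
time_s: 38.75
ee_pos: [0.4603, 0.3294, 0.2943]
eef_rot: [0.006, -3.14, 0.002]
ft_force: [0.3, -0.2, -1.8]
width: 0.0149
grip_force: 50.0
```

```bash
python3 -c "
from h import *
held('w11')
go(.4956,.0086,.295,90)"
```

```text
t 38.75 pos [0.4603 0.3294 0.2943] yang 90.23 zax [-0.002 -0.001 -1.   ] F [ 0.3 -0.2 -1.8] w 0.0149 g 50.0 q [ 0.5   0.18  0.33  1.72 -0.    0.5 ]
lid (np.float64(0.4408), np.float64(0.3287), np.float32(-90.0), 46, 35) tool frame mm [19.5 -0.6 23. ]
t 38.8 pos [0.4603 0.3294 0.2943] yang 90.27 zax [-0.002 -0.001 -1.   ] F [ 0.5 -0.4 -0.3] w 0.0154 g 50.0 q [0.5  0.18 0.33 1.72 0.   0.5 ]
yaw 0.27 then offset cm [ -3.53 -32.08  -0.07] dist 32.3
```

Call:
apply_moves(series=[{"offset":[-0.4,-3.6,0],"yaw":0,"gripper":1},{"offset":[-0.4,-3.6,0],"yaw":0,"gripper":1},{"offset":[-0.4,-3.6,0],"yaw":0,"gripper":1},{"offset":[-0.4,-3.6,0],"yaw":0,"gripper":1},{"offset":[-0.4,-3.6,0],"yaw":0,"gripper":1}])

```text
time_s: 39.3
ee_pos: [0.4803, 0.1482, 0.2947]
eef_rot: [-0.002, -3.14, 0.0]
ft_force: [1.1, -0.8, -0.5]
width: 0.0151
grip_force: 50.0
```

Call:
apply_moves(series=[{"offset":[-0.4,-3.6,0],"yaw":0,"gripper":1},{"offset":[-0.4,-3.6,0],"yaw":0,"gripper":1},{"offset":[-0.4,-3.6,0],"yaw":0,"gripper":1},{"offset":[-0.4,-3.3,0],"yaw":0,"gripper":1},{"offset":[0,0,2],"yaw":0,"gripper":1}])

```text
time_s: 39.8
ee_pos: [0.4982, 0.0047, 0.2772]
eef_rot: [0.011, 3.137, -0.004]
ft_force: [0.0, 1.2, -1.0]
width: 0.0153
grip_force: 50.0
```

Call:
apply_moves(series=[{"offset":[0,0,2],"yaw":0,"gripper":1},{"offset":[0,0,0],"yaw":0,"gripper":1},{"offset":[0,0,0],"yaw":0,"gripper":1},{"offset":[0,0,0],"yaw":0,"gripper":1}])

```text
time_s: 40.2
ee_pos: [0.497, 0.0088, 0.2564]
eef_rot: [0.0, 3.14, -0.0]
ft_force: [0.2, -0.7, -1.8]
width: 0.015
grip_force: 50.0
```

```bash
python3 -c "
from h import *
go(.496,.0088,.2155,90)"
```

```text
t 40.2 pos [0.497  0.0088 0.2564] yang 90.0 zax [ 0.001 -0.    -1.   ] F [ 0.2 -0.7 -1.8] w 0.015 g 50.0 q [-0.12 -0.02  0.04  1.63 -0.   -0.12]
yaw -0.0 then offset cm [ 0.1  -0.    4.09] dist 4.1
```

Call:
apply_moves(series=[{"offset":[0.07,0,1.5],"yaw":0,"gripper":1},{"offset":[0,0,1.2],"yaw":0,"gripper":1},{"offset":[0,0,0.3],"yaw":0,"gripper":1},{"offset":[0,0,0.3],"yaw":0,"gripper":1},{"offset":[0,0,0],"yaw":0,"gripper":1}])

```text
time_s: 40.7
ee_pos: [0.4959, 0.0087, 0.2223]
eef_rot: [-0.0, -3.141, 0.0]
ft_force: [-0.1, 0.3, -1.2]
width: 0.0151
grip_force: 50.0
```

Call:
apply_moves(series=[{"offset":[0,0,0.2],"yaw":0,"gripper":1},{"offset":[0,0,0.2],"yaw":0,"gripper":1},{"offset":[0,0,0.2],"yaw":0,"gripper":1},{"offset":[0,0,0],"yaw":0,"gripper":1}])

```text
time_s: 41.1
ee_pos: [0.4958, 0.0086, 0.2161]
eef_rot: [-0.0, -3.141, -0.0]
ft_force: [0.3, -0.0, -1.7]
width: 0.015
grip_force: 50.0
```

Call:
apply_moves(series=[{"offset":[0,0,0.05],"yaw":0,"gripper":1},{"offset":[0,0,0],"yaw":0,"gripper":0.8},{"offset":[0,0,0],"yaw":0,"gripper":0.6},{"offset":[0,0,0],"yaw":0,"gripper":0.5},{"offset":[0,0,0],"yaw":0,"gripper":0.5}])

```text
time_s: 41.6
ee_pos: [0.4961, 0.0086, 0.2161]
eef_rot: [0.0, 3.141, -0.0]
ft_force: [0.4, -1.3, -0.2]
width: 0.0428
grip_force: 0.0
```

Call:
apply_moves(series=[{"offset":[0,0,-2],"yaw":0,"gripper":0.5},{"offset":[0,0,-4],"yaw":0,"gripper":0.5},{"offset":[0,0,-4],"yaw":0,"gripper":0.5},{"offset":[1.1,3.6,0],"yaw":0,"gripper":0.5},{"offset":[1.1,3.6,0],"yaw":0,"gripper":0.5}])

```text
time_s: 42.1
ee_pos: [0.475, 0.0807, 0.3181]
eef_rot: [0.005, 3.137, 0.001]
ft_force: [-0.2, 0.4, -1.0]
width: 0.0428
grip_force: 0.0
```

Call:
apply_moves(series=[{"offset":[1.1,3.6,0],"yaw":0,"gripper":0.5},{"offset":[1.1,3.6,0],"yaw":0,"gripper":0.5},{"offset":[1.1,3.6,0],"yaw":0,"gripper":0.5},{"offset":[1.1,3.6,0],"yaw":0,"gripper":0.5},{"offset":[1.1,3.6,0],"yaw":0,"gripper":0.5}])

```text
time_s: 42.6
ee_pos: [0.4184, 0.262, 0.3161]
eef_rot: [0.0, 3.141, 0.0]
ft_force: [0.4, -0.1, 0.9]
width: 0.0425
grip_force: 0.0
```

Call:
apply_moves(series=[{"offset":[1.1,3.6,0],"yaw":0,"gripper":0.5},{"offset":[0,0,0],"yaw":8,"gripper":0.5},{"offset":[0,0,0],"yaw":8,"gripper":0.5},{"offset":[0,0,0],"yaw":8,"gripper":0.5},{"offset":[0,0,0],"yaw":8,"gripper":0.5}])

```text
time_s: 43.1
ee_pos: [0.4079, 0.2969, 0.316]
eef_rot: [0.874, 3.017, 0.0]
ft_force: [0.4, 0.2, -0.2]
width: 0.0428
grip_force: 0.0
```

Call:
apply_moves(series=[{"offset":[0,0,0],"yaw":8,"gripper":0.5},{"offset":[0,0,0],"yaw":8,"gripper":0.5},{"offset":[0,0,0],"yaw":8,"gripper":0.5},{"offset":[0,0,0],"yaw":8,"gripper":0.5},{"offset":[0,0,0],"yaw":1.3,"gripper":0.5}])

```text
time_s: 43.6
ee_pos: [0.4081, 0.2966, 0.316]
eef_rot: [1.696, 2.644, 0.0]
ft_force: [0.2, -0.4, -0.1]
width: 0.0424
grip_force: 0.0
```

```bash
python3 -c "
from h import *
snap('wrist','w12');print(trays('w12',.034,1));snap('top','top12');print(trays('top12',.194,0,(.4,.6,-.12,.13)),trays('top12',.034,0))
go(.4066,.2952,.14,24.7)"
```

```text
[(np.float64(0.4078), np.float64(0.2963), np.float32(-65.2), 74, 48)]
[(np.float64(0.4948), np.float64(-0.049), np.float32(0.0), 74, 48), (np.float64(0.4948), np.float64(0.0098), np.float32(0.0), 74, 48)] [(np.float64(0.4062), np.float64(0.2953), np.float32(-65.0), 74, 48)]
t 43.7 pos [0.408  0.2966 0.3159] yang 24.82 zax [ 0.  0. -1.] F [-0.2 -0.2  0.5] w 0.0429 g 0.0 q [0.5  0.02 0.2  1.75 0.   1.63]
yaw 0.12 then offset cm [-0.07 -0.19 17.59] dist 17.6
```

Call:
apply_moves(series=[{"offset":[-0.05,-0.15,4.5],"yaw":0,"gripper":0.5},{"offset":[0,0,4.5],"yaw":0,"gripper":0.5},{"offset":[0,0,4.5],"yaw":0,"gripper":0.5},{"offset":[0,0,4],"yaw":0,"gripper":0.5},{"offset":[0,0,3],"yaw":0,"gripper":0.5}])

```text
time_s: 44.2
ee_pos: [0.4054, 0.2948, 0.1077]
eef_rot: [-1.691, -2.646, 0.005]
ft_force: [0.1, -0.1, 0.9]
width: 0.0432
grip_force: 0.0
```

Call:
apply_moves(series=[{"offset":[0,0,2],"yaw":0,"gripper":0.5},{"offset":[0,0,1],"yaw":0,"gripper":0.5},{"offset":[0,0,0.5],"yaw":0,"gripper":0.5},{"offset":[0,0,0],"yaw":0,"gripper":0.5},{"offset":[0,0,0],"yaw":0,"gripper":0.5}])

```text
time_s: 44.7
ee_pos: [0.4079, 0.2961, 0.0774]
eef_rot: [1.694, 2.644, 0.004]
ft_force: [-0.6, -0.4, 0.4]
width: 0.0427
grip_force: 0.0
```

```bash
python3 -c "
from h import *
go(.4066,.2952,.0558,24.7)"
```

```text
t 44.7 pos [0.4079 0.2961 0.0774] yang 24.72 zax [ 0.002  0.001 -1.   ] F [-0.6 -0.4  0.4] w 0.0427 g 0.0 q [ 0.49  0.03 -0.27  1.27 -0.    1.63]
yaw 0.02 then offset cm [-0.03 -0.16  2.16] dist 2.2
```

Call:
apply_moves(series=[{"offset":[0,-0.05,1],"yaw":0,"gripper":0.5},{"offset":[0,0,0.7],"yaw":0,"gripper":0.5},{"offset":[0,0,0.4],"yaw":0,"gripper":0.5},{"offset":[0,0,0],"yaw":0,"gripper":0.5},{"offset":[0,0,0],"yaw":0,"gripper":0.5}])

```text
time_s: 45.2
ee_pos: [0.4062, 0.2952, 0.0546]
eef_rot: [-1.695, -2.645, 0.001]
ft_force: [-1.0, 0.7, -0.5]
width: 0.0426
grip_force: 0.0
```

```bash
python3 -c "
from h import *
go(.4066,.2952,.0558,24.7)"
```

```text
t 45.2 pos [0.4062 0.2952 0.0546] yang 24.69 zax [-0. -0. -1.] F [-1.   0.7 -0.5] w 0.0426 g 0.0 q [ 0.49  0.04 -0.3   1.23 -0.    1.63]
yaw -0.01 then offset cm [-0.02  0.03 -0.12] dist 0.1
```

Close, lift, and turn -65.3°.

Call:
apply_moves(series=[{"offset":[0,0,-0.1],"yaw":0,"gripper":0.6},{"offset":[0,0,0],"yaw":0,"gripper":0.8},{"offset":[0,0,0],"yaw":0,"gripper":1},{"offset":[0,0,0],"yaw":0,"gripper":1},{"offset":[0,0,0],"yaw":0,"gripper":1}])

```text
time_s: 45.7
ee_pos: [0.4069, 0.2956, 0.0565]
eef_rot: [1.695, 2.645, 0.002]
ft_force: [1.0, -0.2, 1.7]
width: 0.0145
grip_force: 50.2
```

Call:
apply_moves(series=[{"offset":[0,0,0],"yaw":0,"gripper":1},{"offset":[0,0,-2],"yaw":0,"gripper":1},{"offset":[0,0,-4],"yaw":0,"gripper":1},{"offset":[0,0,-4.5],"yaw":0,"gripper":1},{"offset":[0,0,-4.5],"yaw":0,"gripper":1}])

```text
time_s: 46.2
ee_pos: [0.4054, 0.2948, 0.2061]
eef_rot: [-1.694, -2.644, 0.004]
ft_force: [0.8, 0.7, -0.9]
width: 0.015
grip_force: 49.8
```

Call:
apply_moves(series=[{"offset":[0,0,-4.5],"yaw":0,"gripper":1},{"offset":[0,0,-4.5],"yaw":0,"gripper":1},{"offset":[0,0,0],"yaw":-8,"gripper":1},{"offset":[0,0,0],"yaw":-8,"gripper":1},{"offset":[0,0,0],"yaw":-8,"gripper":1}])

```text
time_s: 46.7
ee_pos: [0.4063, 0.2953, 0.2958]
eef_rot: [-1.1, -2.943, 0.0]
ft_force: [-0.0, 0.0, -1.0]
width: 0.0149
grip_force: 49.9
```

Call:
apply_moves(series=[{"offset":[0,0,0],"yaw":-8,"gripper":1},{"offset":[0,0,0],"yaw":-8,"gripper":1},{"offset":[0,0,0],"yaw":-8,"gripper":1},{"offset":[0,0,0],"yaw":-8,"gripper":1},{"offset":[0,0,0],"yaw":-8,"gripper":1}])

```text
time_s: 47.2
ee_pos: [0.406, 0.2951, 0.295]
eef_rot: [-0.027, -3.14, 0.002]
ft_force: [-0.8, -0.3, -1.1]
width: 0.0147
grip_force: 49.9
```

Call:
apply_moves(series=[{"offset":[0,0,0],"yaw":-1.3,"gripper":1},{"offset":[0,0,0],"yaw":0,"gripper":1},{"offset":[0,0,0],"yaw":0,"gripper":1}])

```text
time_s: 47.5
ee_pos: [0.4063, 0.2953, 0.2955]
eef_rot: [-0.003, -3.141, 0.001]
ft_force: [0.1, 1.1, -0.9]
width: 0.015
grip_force: 49.9
```

```bash
python3 -c "
from h import *
held('w13')
go(.496,.0686,.295,90)"
```

```text
t 47.5 pos [0.4063 0.2953 0.2955] yang 89.88 zax [-0.001 -0.    -1.   ] F [ 0.1  1.1 -0.9] w 0.015 g 49.9 q [ 0.49  0.01  0.15  1.71 -0.    0.5 ]
lid (np.float64(0.3868), np.float64(0.2948), np.float32(-90.0), 46, 35) tool frame mm [19.4 -0.5 23. ]
t 47.55 pos [0.4063 0.2953 0.2957] yang 89.9 zax [-0. -0. -1.] F [ 1.2  0.1 -1.3] w 0.0152 g 49.9 q [ 0.49  0.01  0.15  1.71 -0.    0.5 ]
yaw -0.1 then offset cm [ -8.97 -22.67   0.07] dist 24.4
```

Call:
apply_moves(series=[{"offset":[-1.3,-3.25,0],"yaw":0,"gripper":1},{"offset":[-1.3,-3.25,0],"yaw":0,"gripper":1},{"offset":[-1.3,-3.25,0],"yaw":0,"gripper":1},{"offset":[-1.3,-3.25,0],"yaw":0,"gripper":1},{"offset":[-1.3,-3.25,0],"yaw":0,"gripper":1}])

```text
time_s: 48.05
ee_pos: [0.4717, 0.1316, 0.296]
eef_rot: [0.002, 3.141, 0.0]
ft_force: [0.7, -0.1, -0.5]
width: 0.0153
grip_force: 49.9
```

Call:
apply_moves(series=[{"offset":[-1.3,-3.2,0],"yaw":0,"gripper":1},{"offset":[-1.2,-3.2,0],"yaw":0,"gripper":1},{"offset":[0,0,2],"yaw":0,"gripper":1},{"offset":[0,0,2],"yaw":0,"gripper":1},{"offset":[0,0,0],"yaw":0,"gripper":1}])

```text
time_s: 48.55
ee_pos: [0.4948, 0.0684, 0.2526]
eef_rot: [-0.003, -3.135, 0.0]
ft_force: [-0.7, -0.5, -1.6]
width: 0.0148
grip_force: 49.9
```

Call:
apply_moves(series=[{"offset":[0,0,0],"yaw":0,"gripper":1},{"offset":[0,0,0],"yaw":0,"gripper":1}])

```text
time_s: 48.75
ee_pos: [0.4968, 0.0691, 0.2572]
eef_rot: [-0.0, 3.14, 0.0]
ft_force: [0.0, -0.0, -1.0]
width: 0.0148
grip_force: 49.9
```

```bash
python3 -c "
from h import *
go(.496,.0687,.2160,90)"
```

```text
t 48.75 pos [0.4968 0.0691 0.2572] yang 90.0 zax [ 0.002  0.    -1.   ] F [ 0. -0. -1.] w 0.0148 g 49.9 q [ 0.   -0.01  0.05  1.63  0.    0.  ]
yaw 0.0 then offset cm [ 0.08 -0.04  4.12] dist 4.1
```

Call:
apply_moves(series=[{"offset":[0,-0.04,1.5],"yaw":0,"gripper":1},{"offset":[0,0,1.2],"yaw":0,"gripper":1},{"offset":[0,0,0.3],"yaw":0,"gripper":1},{"offset":[0,0,0.3],"yaw":0,"gripper":1},{"offset":[0,0,0],"yaw":0,"gripper":1}])

```text
time_s: 49.25
ee_pos: [0.4963, 0.0685, 0.2228]
eef_rot: [-0.0, -3.141, -0.0]
ft_force: [-0.1, -0.0, -1.6]
width: 0.0149
grip_force: 49.9
```

Call:
apply_moves(series=[{"offset":[0,0,0.2],"yaw":0,"gripper":1},{"offset":[0,0,0.2],"yaw":0,"gripper":1},{"offset":[0,0,0.2],"yaw":0,"gripper":1},{"offset":[0,0,0],"yaw":0,"gripper":1}])

```text
time_s: 49.65
ee_pos: [0.4962, 0.0684, 0.2166]
eef_rot: [-0.0, -3.141, -0.0]
ft_force: [0.2, -0.1, -0.6]
width: 0.0152
grip_force: 49.9
```

Call:
apply_moves(series=[{"offset":[0,0,0.08],"yaw":0,"gripper":1},{"offset":[0,0,0],"yaw":0,"gripper":0.8},{"offset":[0,0,0],"yaw":0,"gripper":0.6},{"offset":[0,0,0],"yaw":0,"gripper":0.5},{"offset":[0,0,0],"yaw":0,"gripper":0.5}])

```text
time_s: 50.15
ee_pos: [0.4965, 0.0684, 0.2162]
eef_rot: [0.0, 3.141, -0.0]
ft_force: [-0.1, -0.5, 0.1]
width: 0.0428
grip_force: 0.0
```

Call:
apply_moves(series=[{"offset":[0,0,-2],"yaw":0,"gripper":0.5},{"offset":[0,0,-4],"yaw":0,"gripper":0.5},{"offset":[0,0,-4],"yaw":0,"gripper":0.8},{"offset":[0,0,-1.5],"yaw":0,"gripper":1},{"offset":[0.8,-3.5,0],"yaw":0,"gripper":1}])

```text
time_s: 50.65
ee_pos: [0.4902, 0.0355, 0.3347]
eef_rot: [-0.008, 3.134, 0.002]
ft_force: [0.5, 0.4, -0.0]
width: 0.0004
grip_force: 0.0
```

Call:
apply_moves(series=[{"offset":[0.8,-3.5,0],"yaw":0,"gripper":1},{"offset":[0.8,-3.5,0],"yaw":0,"gripper":1},{"offset":[0.8,-3.5,0],"yaw":0,"gripper":1},{"offset":[0.8,-3.5,0],"yaw":0,"gripper":1},{"offset":[0.6,-3.5,0],"yaw":0,"gripper":1}])

```text
time_s: 51.15
ee_pos: [0.4498, -0.1429, 0.3314]
eef_rot: [0.0, 3.141, -0.0]
ft_force: [0.2, 0.0, -0.3]
width: -0.0002
grip_force: 0.0
```

Call:
apply_moves(series=[{"offset":[0,0,0],"yaw":0,"gripper":1},{"offset":[0,0,0],"yaw":0,"gripper":1}])

```text
time_s: 51.35
ee_pos: [0.4502, -0.1421, 0.331]
eef_rot: [-0.004, -3.142, -0.001]
ft_force: [0.2, -0.9, -0.2]
width: -0.0003
grip_force: 0.0
```

```bash
python3 -c "
from h import *
snap('wrist','w14');print(trays('w14',.194,1,(.4,.6,-.12,.13)))
snap('side','side14')
go(.450,-.1414,.310,90)
cv2.imwrite('pics/s14.png',np.hstack([cv2.imread('pics/w14.png')[40:420,100:500],cv2.resize(cv2.imread('pics/side14.png')[130:320,200:400],(400,380))]))"
```

```text
[(np.float64(0.4962), np.float64(-0.0525), np.float32(0.0), 74, 48), (np.float64(0.4955), np.float64(0.066), np.float32(0.0), 74, 49), (np.float64(0.4955), np.float64(0.0065), np.float32(-0.5), 74, 49)]
t 51.45 pos [ 0.4505 -0.1409  0.3312] yang 90.03 zax [ 0.  0. -1.] F [0.2 0.3 0.2] w -0.0001 g 0.0 q [-0.45 -0.05  0.16  1.79  0.   -0.45]
yaw 0.03 then offset cm [ 0.05 -0.05  2.12] dist 2.1
```

View pics/s14.png

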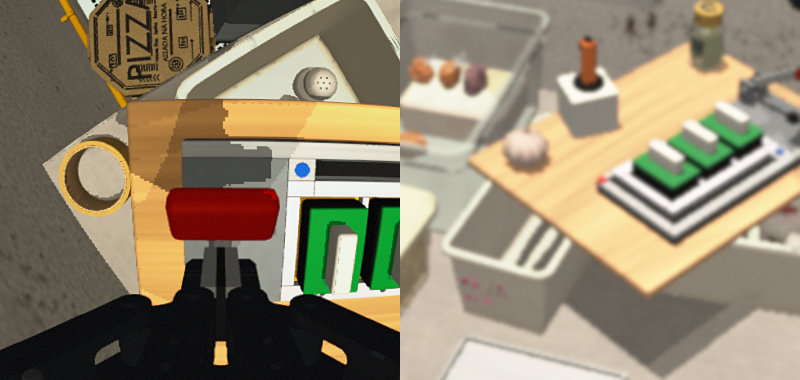

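Trays sit level in all three cavities, the scraper is upright in its stand, and the fingers are over the red lever. Press.

Call:
apply_moves(series=[{"offset":[0,0,1.3],"yaw":0,"gripper":1},{"offset":[0,0,1.2],"yaw":0,"gripper":1},{"offset":[0.4,0,0.8],"yaw":0,"gripper":1},{"offset":[0.4,0,0.8],"yaw":0,"gripper":1},{"offset":[0.4,0,0.8],"yaw":0,"gripper":1}])

```text
time_s: 51.95
ee_pos: [0.4387, -0.1407, 0.2839]
eef_rot: [-0.003, 3.138, -0.001]
ft_force: [-0.4, 1.8, 7.9]
width: -0.0001
grip_force: 3.0
```

Call:
apply_moves(series=[{"offset":[0.4,0,0.8],"yaw":0,"gripper":1},{"offset":[0.4,0,0.8],"yaw":0,"gripper":1},{"offset":[0.3,0,0.8],"yaw":0,"gripper":1},{"offset":[0.3,0,0.8],"yaw":0,"gripper":1},{"offset":[0.2,0,0.6],"yaw":0,"gripper":1}])

```text
time_s: 52.45
ee_pos: [0.4227, -0.1407, 0.2462]
eef_rot: [-0.002, 3.138, -0.001]
ft_force: [0.0, 2.1, 8.1]
width: -0.0
grip_force: 3.9
```

Call:
apply_moves(series=[{"offset":[0.2,0,0.6],"yaw":0,"gripper":1},{"offset":[0.1,0,0.5],"yaw":0,"gripper":1},{"offset":[0,0,0],"yaw":0,"gripper":1}])

```text
time_s: 52.75
ee_pos: [0.4203, -0.1407, 0.2351]
eef_rot: [-0.002, 3.137, -0.001]
ft_force: [0.2, 2.0, 7.7]
width: 0.0002
grip_force: 3.9
```

Call:
apply_moves(series=[{"offset":[0,0,0.2],"yaw":0,"gripper":1},{"offset":[0,0,0.2],"yaw":0,"gripper":1},{"offset":[0,0,0],"yaw":0,"gripper":1}])

```text
time_s: 53.05
ee_pos: [0.4198, -0.1407, 0.2315]
eef_rot: [-0.002, 3.138, -0.001]
ft_force: [-1.5, 2.1, 8.5]
width: -0.0
grip_force: 4.1
```

Call:
apply_moves(series=[{"offset":[0,0,0.1],"yaw":0,"gripper":1},{"offset":[0,0,0.1],"yaw":0,"gripper":1},{"offset":[0,0,0],"yaw":0,"gripper":1}])

```text
time_s: 53.35
ee_pos: [0.4197, -0.1407, 0.2303]
eef_rot: [-0.002, 3.138, -0.002]
ft_force: [-2.0, 2.2, 10.3]
width: 0.0002
grip_force: 5.1
```

Call:
apply_moves(series=[{"offset":[0,0,0.1],"yaw":0,"gripper":1},{"offset":[0,0,0],"yaw":0,"gripper":1}])

```text
time_s: 53.55
ee_pos: [0.4197, -0.1407, 0.2302]
eef_rot: [-0.002, 3.137, -0.002]
ft_force: [-3.3, 2.4, 14.7]
width: -0.0
grip_force: 6.7
```

The force is climbing with no further motion, so the lever is at its stop. Hold briefly, then let it rise under the fingers.

Call:
apply_moves(series=[{"offset":[0,0,0.05],"yaw":0,"gripper":1},{"offset":[0,0,0],"yaw":0,"gripper":1},{"offset":[0,0,0],"yaw":0,"gripper":1},{"offset":[0,0,-0.6],"yaw":0,"gripper":1},{"offset":[-0.2,0,-0.7],"yaw":0,"gripper":1}])

```text
time_s: 54.05
ee_pos: [0.4216, -0.1407, 0.2413]
eef_rot: [-0.002, 3.138, -0.001]
ft_force: [-1.4, 0.9, 7.6]
width: 0.0002
grip_force: 3.6
```

Call:
apply_moves(series=[{"offset":[-0.2,0,-0.8],"yaw":0,"gripper":1},{"offset":[-0.3,0,-0.8],"yaw":0,"gripper":1},{"offset":[-0.4,0,-0.8],"yaw":0,"gripper":1},{"offset":[-0.4,0,-0.8],"yaw":0,"gripper":1},{"offset":[-0.4,0,-0.8],"yaw":0,"gripper":1}])

```text
time_s: 54.55
ee_pos: [0.4389, -0.141, 0.2811]
eef_rot: [-0.002, 3.138, -0.002]
ft_force: [0.4, -0.0, 5.8]
width: 0.0
grip_force: 2.4
```

Call:
apply_moves(series=[{"offset":[-0.4,0,-0.8],"yaw":0,"gripper":1},{"offset":[-0.4,0,-0.8],"yaw":0,"gripper":1},{"offset":[-0.3,0,-1],"yaw":0,"gripper":1},{"offset":[0,0,-1.5],"yaw":0,"gripper":1},{"offset":[0,0,-2],"yaw":0,"gripper":1}])

```text
time_s: 55.05
ee_pos: [0.4483, -0.141, 0.3384]
eef_rot: [0.001, -3.136, -0.002]
ft_force: [-0.2, -0.3, 0.1]
width: 0.0001
grip_force: 0.0
```

Call:
apply_moves(series=[{"offset":[0,0,0],"yaw":0,"gripper":1},{"offset":[0,0,0],"yaw":0,"gripper":1},{"offset":[0,0,0],"yaw":0,"gripper":1}])

```text
time_s: 55.35
ee_pos: [0.4489, -0.1414, 0.3381]
eef_rot: [-0.0, -3.139, -0.002]
ft_force: [-0.5, -0.2, -1.8]
width: 0.0001
grip_force: 0.0
```

```bash
python3 -c "
from h import *
snap('wrist','w15');print(trays('w15',.194,1,(.4,.6,-.12,.13)))
go(.4965,.0684,.32,90)
def red(f):
    h=cv2.cvtColor(cv2.imread('pics/'+f+'.png'),cv2.COLOR_BGR2HSV);m=cv2.inRange(h,(0,150,60),(6,255,255))|cv2.inRange(h,(174,150,60),(180,255,255));n,_,s,c=cv2.connectedComponentsWithStats(m);i=s[1:,4].argmax()+1;return s[i],c[i]
c=snap('top','top15')
print(red('top9'),red('top15'))"
```

```text
[(np.float64(0.4962), np.float64(-0.0525), np.float32(0.0), 74, 48), (np.float64(0.4955), np.float64(0.0662), np.float32(0.0), 74, 50), (np.float64(0.4952), np.float64(0.0067), np.float32(0.0), 73, 48)]
t 55.4 pos [ 0.4488 -0.1413  0.3381] yang 90.0 zax [-0.003  0.001 -1.   ] F [-0.  -0.2 -0.8] w 0.0 g 0.0 q [-0.45 -0.05  0.18  1.8  -0.   -0.45]
yaw -0.0 then offset cm [-4.77 20.97  1.81] dist 21.6
(array([428, 266,  34,  18, 524], dtype=int32), array([443.78244275, 274.28816794])) (array([141,   0,  19,  24, 230], dtype=int32), array([149.9      ,  10.0173913]))
```

Call:
apply_moves(series=[{"offset":[-0.8,3.5,0],"yaw":0,"gripper":0.5},{"offset":[-0.8,3.5,0],"yaw":0,"gripper":0.5},{"offset":[-0.8,3.5,0],"yaw":0,"gripper":0.5},{"offset":[-0.8,3.5,0],"yaw":0,"gripper":0.5},{"offset":[-0.8,3.5,0],"yaw":0,"gripper":0.5}])

```text
time_s: 55.95
ee_pos: [0.4891, 0.0348, 0.3387]
eef_rot: [-0.001, -3.14, 0.0]
ft_force: [0.7, 0.3, -0.4]
width: 0.0431
grip_force: 0.0
```

Call:
apply_moves(series=[{"offset":[-0.8,3.5,0],"yaw":0,"gripper":0.5},{"offset":[0,0,3],"yaw":0,"gripper":0.5},{"offset":[0,0,3],"yaw":0,"gripper":0.5},{"offset":[0,0,0],"yaw":0,"gripper":0.5},{"offset":[0,0,0],"yaw":0,"gripper":0.5}])

```text
time_s: 56.45
ee_pos: [0.4965, 0.0684, 0.2788]
eef_rot: [-0.0, -3.139, 0.0]
ft_force: [-0.6, 0.6, 1.5]
width: 0.0429
grip_force: 0.0
```

```bash
cat >> h.py <<'E'
def red(f):
    h=cv2.cvtColor(cv2.imread('pics/'+f+'.png'),cv2.COLOR_BGR2HSV)[200:320,400:500];m=cv2.inRange(h,(0,150,60),(6,255,255))|cv2.inRange(h,(174,150,60),(180,255,255));n,_,s,c=cv2.connectedComponentsWithStats(m);i=s[1:,4].argmax()+1;return s[i],c[i]
E
python3 -c "
from h import *
snap('top','top16');print(red('top9'),red('top16'))
go(.4965,.0684,.2158,90)"
```

```text
(array([ 28,  66,  34,  18, 524], dtype=int32), array([43.78244275, 74.28816794])) (array([ 28,  66,  34,  18, 525], dtype=int32), array([43.8       , 74.30666667]))
t 56.5 pos [0.4975 0.0682 0.2805] yang 89.97 zax [ 0.001 -0.    -1.   ] F [ 0.1 -0.2  0. ] w 0.0425 g 0.0 q [ 0.   -0.    0.11  1.68 -0.    0.  ]
yaw -0.03 then offset cm [0.1  0.02 6.47] dist 6.5
```

Lever is back at its rest position (same pixels as before). Now return the trays, starting with the left cavity.

Call:
apply_moves(series=[{"offset":[0,0,2.5],"yaw":0,"gripper":0.5},{"offset":[0,0,2.3],"yaw":0,"gripper":0.5},{"offset":[0,0,1.5],"yaw":0,"gripper":0.5},{"offset":[0,0,0],"yaw":0,"gripper":0.5},{"offset":[0,0,0],"yaw":0,"gripper":0.5}])

```text
time_s: 57.0
ee_pos: [0.4984, 0.0681, 0.2188]
eef_rot: [0.001, 3.138, 0.0]
ft_force: [0.2, 0.6, 1.2]
width: 0.0423
grip_force: 0.0
```

Call:
apply_moves(series=[{"offset":[0,0,0],"yaw":0,"gripper":0.8},{"offset":[0,0,0],"yaw":0,"gripper":1},{"offset":[0,0,0],"yaw":0,"gripper":1},{"offset":[0,0,0],"yaw":0,"gripper":1},{"offset":[0,0,0],"yaw":0,"gripper":1}], force=50)

```text
time_s: 57.5
ee_pos: [0.4985, 0.0684, 0.2187]
eef_rot: [0.0, 3.137, -0.0]
ft_force: [0.5, 0.5, 5.9]
width: 0.0149
grip_force: 50.0
```

Call:
apply_moves(series=[{"offset":[0,0,-1],"yaw":0,"gripper":1},{"offset":[0,0,-3],"yaw":0,"gripper":1},{"offset":[0,0,-4],"yaw":0,"gripper":1},{"offset":[1.3,3.25,0],"yaw":0,"gripper":1},{"offset":[1.3,3.25,0],"yaw":0,"gripper":1}])

```text
time_s: 58.0
ee_pos: [0.472, 0.1336, 0.2985]
eef_rot: [0.004, 3.139, 0.001]
ft_force: [0.8, 0.0, -1.8]
width: 0.0146
grip_force: 49.1
```

Call:
apply_moves(series=[{"offset":[1.3,3.25,0],"yaw":0,"gripper":1},{"offset":[1.3,3.25,0],"yaw":0,"gripper":1},{"offset":[1.3,3.25,0],"yaw":0,"gripper":1},{"offset":[1.3,3.25,0],"yaw":0,"gripper":1},{"offset":[1.3,3.25,0],"yaw":0,"gripper":1}])

```text
time_s: 58.5
ee_pos: [0.4054, 0.297, 0.2965]
eef_rot: [-0.0, -3.141, 0.001]
ft_force: [0.4, 0.6, -1.0]
width: 0.0148
grip_force: 49.1
```

Call:
apply_moves(series=[{"offset":[0,0,0],"yaw":8,"gripper":1},{"offset":[0,0,0],"yaw":8,"gripper":1},{"offset":[0,0,0],"yaw":8,"gripper":1},{"offset":[0,0,0],"yaw":8,"gripper":1},{"offset":[0,0,0],"yaw":8,"gripper":1}])

```text
time_s: 59.0
ee_pos: [0.406, 0.2958, 0.2964]
eef_rot: [-1.082, -2.948, 0.002]
ft_force: [-0.5, -0.4, -0.4]
width: 0.0151
grip_force: 49.2
```

Call:
apply_moves(series=[{"offset":[0,0,0],"yaw":8,"gripper":1},{"offset":[0,0,0],"yaw":8,"gripper":1},{"offset":[0,0,0],"yaw":6,"gripper":1},{"offset":[0,0,0],"yaw":0,"gripper":1},{"offset":[0,0,0],"yaw":0,"gripper":1}])

```text
time_s: 59.5
ee_pos: [0.4062, 0.2958, 0.2965]
eef_rot: [-1.615, -2.694, 0.001]
ft_force: [0.4, -0.8, -0.8]
width: 0.0148
grip_force: 49.2
```

```bash
python3 -c "
from h import *
go(.4069,.2956,.0585,28)"
```

```text
t 59.5 pos [0.4062 0.2958 0.2965] yang 28.12 zax [-0.001 -0.    -1.   ] F [ 0.4 -0.8 -0.8] w 0.0148 g 49.2 q [ 0.5   0.01  0.15  1.71 -0.    1.58]
yaw 0.12 then offset cm [-0.05  0.05 23.8 ] dist 23.8
```

Call:
apply_moves(series=[{"offset":[0,0,4.5],"yaw":0,"gripper":1},{"offset":[0,0,4.5],"yaw":0,"gripper":1},{"offset":[0,0,4.5],"yaw":0,"gripper":1},{"offset":[0,0,4.5],"yaw":0,"gripper":1},{"offset":[0,0,2],"yaw":0,"gripper":1}])

```text
time_s: 60.0
ee_pos: [0.4031, 0.2941, 0.0912]
eef_rot: [-1.613, -2.691, 0.012]
ft_force: [-0.2, -0.5, -1.1]
width: 0.0146
grip_force: 49.2
```

Call:
apply_moves(series=[{"offset":[0,0,1],"yaw":0,"gripper":1},{"offset":[0,0,0.8],"yaw":0,"gripper":1},{"offset":[0,0,0],"yaw":0,"gripper":1},{"offset":[0,0,0],"yaw":0,"gripper":1}])

```text
time_s: 60.4
ee_pos: [0.4076, 0.2965, 0.0803]
eef_rot: [1.617, 2.692, 0.004]
ft_force: [-0.6, 0.4, -0.4]
width: 0.0153
grip_force: 49.2
```

```bash
python3 -c "
from h import *
go(.4069,.2956,.0585,28)"
```

```text
t 60.4 pos [0.4076 0.2965 0.0803] yang 28.01 zax [ 0.003  0.001 -1.   ] F [-0.6  0.4 -0.4] w 0.0153 g 49.2 q [ 0.5   0.02 -0.27  1.28 -0.    1.58]
yaw 0.01 then offset cm [-0.05 -0.1   2.18] dist 2.2
```

Call:
apply_moves(series=[{"offset":[0,0,0.8],"yaw":0,"gripper":1},{"offset":[0,0,0.6],"yaw":0,"gripper":1},{"offset":[0,0,0.4],"yaw":0,"gripper":1},{"offset":[0,0,0],"yaw":0,"gripper":1},{"offset":[0,0,0],"yaw":0,"gripper":1}])

```text
time_s: 60.9
ee_pos: [0.4062, 0.2958, 0.0603]
eef_rot: [-1.618, -2.693, 0.001]
ft_force: [-1.2, -0.3, -0.7]
width: 0.0148
grip_force: 49.2
```

Call:
apply_moves(series=[{"offset":[0,0,0.1],"yaw":0,"gripper":1},{"offset":[0,0,0],"yaw":0,"gripper":1}])

```text
time_s: 61.1
ee_pos: [0.4065, 0.296, 0.0597]
eef_rot: [1.618, 2.693, 0.0]
ft_force: [0.2, -1.0, -1.0]
width: 0.0148
grip_force: 49.2
```

Call:
apply_moves(series=[{"offset":[0,0,0.1],"yaw":0,"gripper":1},{"offset":[0,0,0],"yaw":0,"gripper":1},{"offset":[0,0,0],"yaw":0,"gripper":0.8},{"offset":[0,0,0],"yaw":0,"gripper":0.5},{"offset":[0,0,0],"yaw":0,"gripper":0.5}])

```text
time_s: 61.6
ee_pos: [0.4065, 0.296, 0.0587]
eef_rot: [1.618, 2.693, 0.0]
ft_force: [-0.8, -0.2, -0.3]
width: 0.0427
grip_force: 0.0
```

Call:
apply_moves(series=[{"offset":[0,0,0],"yaw":0,"gripper":0.5},{"offset":[0,0,-2],"yaw":0,"gripper":0.5},{"offset":[0,0,-4],"yaw":0,"gripper":0.5},{"offset":[0,0,-4.5],"yaw":0,"gripper":0.5},{"offset":[0,0,-4.5],"yaw":0,"gripper":0.5}])

```text
time_s: 62.1
ee_pos: [0.4059, 0.2957, 0.2097]
eef_rot: [-1.618, -2.692, 0.001]
ft_force: [1.0, -0.7, -0.1]
width: 0.0426
grip_force: 0.0
```

Call:
apply_moves(series=[{"offset":[0,0,-4.5],"yaw":0,"gripper":0.5},{"offset":[0,0,-4.5],"yaw":0,"gripper":0.5},{"offset":[0,0,0],"yaw":-8,"gripper":0.5},{"offset":[0,0,0],"yaw":-8,"gripper":0.5},{"offset":[0,0,0],"yaw":-8,"gripper":0.5}])

```text
time_s: 62.6
ee_pos: [0.4067, 0.2961, 0.2994]
eef_rot: [1.014, 2.972, 0.002]
ft_force: [-0.2, -0.9, 0.7]
width: 0.0427
grip_force: 0.0
```

Call:
apply_moves(series=[{"offset":[0,0,0],"yaw":-8,"gripper":0.5},{"offset":[0,0,0],"yaw":-8,"gripper":0.5},{"offset":[0,0,0],"yaw":-8,"gripper":0.5},{"offset":[0,0,0],"yaw":-8,"gripper":0.5},{"offset":[0,0,0],"yaw":-6,"gripper":0.5}])

```text
time_s: 63.1
ee_pos: [0.4064, 0.2959, 0.2986]
eef_rot: [0.007, -3.141, 0.0]
ft_force: [0.5, 0.3, -0.9]
width: 0.0429
grip_force: 0.0
```

Call:
apply_moves(series=[{"offset":[-1.1,-3.6,0],"yaw":0,"gripper":0.5},{"offset":[-1.1,-3.6,0],"yaw":0,"gripper":0.5},{"offset":[-1.1,-3.6,0],"yaw":0,"gripper":0.5},{"offset":[-1.1,-3.6,0],"yaw":0,"gripper":0.5},{"offset":[-1.1,-3.6,0],"yaw":0,"gripper":0.5}])

```text
time_s: 63.6
ee_pos: [0.4616, 0.1146, 0.2987]
eef_rot: [-0.0, 3.141, 0.0]
ft_force: [-0.4, -0.1, 0.1]
width: 0.0427
grip_force: 0.0
```

Call:
apply_moves(series=[{"offset":[-1.1,-3.6,0],"yaw":0,"gripper":0.5},{"offset":[-1.1,-3.6,0],"yaw":0,"gripper":0.5},{"offset":[-1.2,-3.5,0],"yaw":0,"gripper":0.5},{"offset":[0,0,0],"yaw":0,"gripper":0.5},{"offset":[0,0,0],"yaw":0,"gripper":0.5}])

```text
time_s: 64.1
ee_pos: [0.4953, 0.0084, 0.2984]
eef_rot: [-0.003, -3.141, -0.001]
ft_force: [-0.3, -0.2, -0.9]
width: 0.0426
grip_force: 0.0
```

```bash
python3 -c "
from h import *
snap('wrist','w17');print(trays('w17',.194,1,(.4,.6,-.12,.13)));snap('top','top17');print(trays('top17',.034,0))
go(.496,.0086,.2158,90)"
```

```text
[(np.float64(0.4962), np.float64(-0.0507), np.float32(0.0), 72, 46), (np.float64(0.4955), np.float64(0.008), np.float32(0.0), 73, 47)]
[(np.float64(0.4042), np.float64(0.2972), np.float32(-62.5), 74, 48)]
t 64.2 pos [0.4951 0.0096 0.2987] yang 90.03 zax [-0.     0.001 -1.   ] F [ 0.5 -0.2 -0.1] w 0.0424 g 0.0 q [-0.12 -0.01  0.14  1.72  0.   -0.12]
yaw 0.03 then offset cm [-0.09 -0.1   8.29] dist 8.3
```

Tray is back at (0.404, 0.297), flat. Next: the middle cavity tray.

Call:
apply_moves(series=[{"offset":[-0.05,-0.1,3],"yaw":0,"gripper":0.5},{"offset":[0,0,2.5],"yaw":0,"gripper":0.5},{"offset":[0,0,1.5],"yaw":0,"gripper":0.5},{"offset":[0,0,1],"yaw":0,"gripper":0.5},{"offset":[0,0,0],"yaw":0,"gripper":0.5}])

```text
time_s: 64.7
ee_pos: [0.4948, 0.0091, 0.2172]
eef_rot: [0.003, -3.139, -0.001]
ft_force: [-0.1, -0.2, -0.7]
width: 0.0427
grip_force: 0.0
```

Call:
apply_moves(series=[{"offset":[0,0,0.2],"yaw":0,"gripper":0.5},{"offset":[0,0,0],"yaw":0,"gripper":0.8},{"offset":[0,0,0],"yaw":0,"gripper":1},{"offset":[0,0,0],"yaw":0,"gripper":1},{"offset":[0,0,0],"yaw":0,"gripper":1}])

```text
time_s: 65.2
ee_pos: [0.4965, 0.008, 0.2178]
eef_rot: [0.0, 3.139, 0.0]
ft_force: [-0.6, 1.0, 4.0]
width: 0.015
grip_force: 50.4
```

Call:
apply_moves(series=[{"offset":[0,0,0],"yaw":0,"gripper":1},{"offset":[0,0,-1],"yaw":0,"gripper":1},{"offset":[0,0,-3],"yaw":0,"gripper":1},{"offset":[0,0,-4],"yaw":0,"gripper":1},{"offset":[0,0,0],"yaw":0,"gripper":1}])

```text
time_s: 65.7
ee_pos: [0.4977, 0.0075, 0.3024]
eef_rot: [0.001, 3.133, -0.002]
ft_force: [0.6, -0.2, -0.8]
width: 0.0151
grip_force: 49.8
```

```bash
python3 -c "
from h import *
go(.4611,.3298,.2965,90)"
```

```text
t 65.7 pos [0.4977 0.0075 0.3024] yang 89.98 zax [ 0.009 -0.001 -1.   ] F [ 0.6 -0.2 -0.8] w 0.0151 g 49.8 q [-0.12 -0.01  0.14  1.72 -0.   -0.12]
yaw -0.02 then offset cm [ 3.66 32.23  0.59] dist 32.4
```

Call:
apply_moves(series=[{"offset":[0.4,3.6,0],"yaw":0,"gripper":1},{"offset":[0.4,3.6,0],"yaw":0,"gripper":1},{"offset":[0.4,3.6,0],"yaw":0,"gripper":1},{"offset":[0.4,3.6,0],"yaw":0,"gripper":1},{"offset":[0.4,3.6,0],"yaw":0,"gripper":1}])

```text
time_s: 66.2
ee_pos: [0.4753, 0.189, 0.2956]
eef_rot: [-0.001, -3.14, 0.001]
ft_force: [-0.4, 0.6, -0.6]
width: 0.0147
grip_force: 49.8
```

Call:
apply_moves(series=[{"offset":[0.4,3.6,0],"yaw":0,"gripper":1},{"offset":[0.4,3.6,0],"yaw":0,"gripper":1},{"offset":[0.4,3.6,0],"yaw":0,"gripper":1},{"offset":[0.4,3.4,0],"yaw":0,"gripper":1},{"offset":[0,0,0],"yaw":8,"gripper":1}])

```text
time_s: 66.7
ee_pos: [0.4586, 0.3334, 0.2946]
eef_rot: [-0.217, -3.131, 0.0]
ft_force: [-0.1, -0.5, -0.9]
width: 0.0147
grip_force: 49.8
```

Call:
apply_moves(series=[{"offset":[0,0,0],"yaw":8,"gripper":1},{"offset":[0,0,0],"yaw":8,"gripper":1},{"offset":[0,0,0],"yaw":8,"gripper":1},{"offset":[0,0,0],"yaw":8,"gripper":1},{"offset":[0,0,0],"yaw":8,"gripper":1}])

```text
time_s: 67.2
ee_pos: [0.4596, 0.3296, 0.2953]
eef_rot: [-1.286, -2.865, 0.004]
ft_force: [0.5, 0.4, -0.8]
width: 0.015
grip_force: 49.8
```

Call:
apply_moves(series=[{"offset":[0,0,0],"yaw":8,"gripper":1},{"offset":[0,0,0],"yaw":6,"gripper":1},{"offset":[0,0,0],"yaw":0,"gripper":1},{"offset":[0,0,0],"yaw":0,"gripper":1}])

```text
time_s: 67.6
ee_pos: [0.4598, 0.3297, 0.2958]
eef_rot: [-1.615, -2.694, 0.002]
ft_force: [-0.1, 0.7, -0.8]
width: 0.0151
grip_force: 49.8
```

```bash
python3 -c "
from h import *
snap('wrist','w18');print(trays('w18',.034,1))
go(.4611,.3298,.0578,28)"
```

```text
[(np.float64(0.4675), np.float64(0.2904), np.float32(27.8), 148, 145)]
t 67.65 pos [0.4598 0.3298 0.296 ] yang 28.1 zax [-0.001 -0.001 -1.   ] F [ 0.9 -0.1 -0.8] w 0.0148 g 49.8 q [ 0.5   0.18  0.33  1.73 -0.    1.58]
yaw 0.1 then offset cm [-0.06  0.12 23.82] dist 23.8
```

```bash
python3 -c "
from h import *
snap('top','top18');print(trays('top18',.034,0))
snap('side','side18')
c=load('w18')
# green mask blobs in wrist, raw
h=cv2.cvtColor(cv2.imread('pics/w18.png'),cv2.COLOR_BGR2HSV);g=cv2.inRange(h,(45,110,40),(85,255,255))
n,_,s,cc=cv2.connectedComponentsWithStats(g)
for i in range(1,n):
  if s[i,4]>300: print(s[i],cc[i],atz(c,*cc[i],.034,True))
"
```

```text
[(np.float64(0.4798), np.float64(0.3811), np.float32(26.9), 61, 49), (np.float64(0.4041), np.float64(0.2976), np.float32(-61.8), 74, 48)]
[ 240  173  139  130 8256] [309.32982074 240.48037791] [0.46722768 0.29012033 0.034     ]
```

Call:
apply_moves(series=[{"offset":[0,0.1,4.5],"yaw":0,"gripper":1},{"offset":[0,0,4.5],"yaw":0,"gripper":1},{"offset":[0,0,4.5],"yaw":0,"gripper":1},{"offset":[0,0,4.5],"yaw":0,"gripper":1},{"offset":[0,0,2],"yaw":0,"gripper":1}])

```text
time_s: 68.25
ee_pos: [0.4575, 0.3286, 0.0908]
eef_rot: [-1.615, -2.69, 0.012]
ft_force: [-0.1, -1.1, -1.8]
width: 0.015
grip_force: 49.7
```

Call:
apply_moves(series=[{"offset":[0,0,1],"yaw":0,"gripper":1},{"offset":[0,0,0.8],"yaw":0,"gripper":1},{"offset":[0,0,0],"yaw":0,"gripper":1},{"offset":[0,0,0],"yaw":0,"gripper":1}])

```text
time_s: 68.65
ee_pos: [0.462, 0.3311, 0.0804]
eef_rot: [1.617, 2.691, 0.004]
ft_force: [-0.2, -0.2, -1.1]
width: 0.0147
grip_force: 49.7
```

Call:
apply_moves(series=[{"offset":[0,0,0.8],"yaw":0,"gripper":1},{"offset":[0,0,0.4],"yaw":0,"gripper":1},{"offset":[0,0,0],"yaw":0,"gripper":1},{"offset":[0,0,0],"yaw":0,"gripper":1}])

```text
time_s: 69.05
ee_pos: [0.4607, 0.3303, 0.0665]
eef_rot: [-1.618, -2.693, 0.001]
ft_force: [0.0, -0.1, -1.9]
width: 0.015
grip_force: 49.8
```

```bash
python3 -c "
from h import *
go(.4611,.3298,.0578,28)"
```

```text
t 69.05 pos [0.4607 0.3303 0.0665] yang 27.99 zax [-0. -0. -1.] F [ 0.  -0.1 -1.9] w 0.015 g 49.8 q [ 0.5   0.2  -0.11  1.27 -0.    1.59]
yaw -0.01 then offset cm [-0.07  0.01  0.87] dist 0.9
```

Call:
apply_moves(series=[{"offset":[0,0,0.4],"yaw":0,"gripper":1},{"offset":[0,0,0.3],"yaw":0,"gripper":1},{"offset":[0,0,0.1],"yaw":0,"gripper":1},{"offset":[0,0,0.05],"yaw":0,"gripper":1},{"offset":[0,0,0],"yaw":0,"gripper":1}])

```text
time_s: 69.55
ee_pos: [0.4608, 0.3304, 0.058]
eef_rot: [-1.618, -2.693, 0.0]
ft_force: [0.5, 0.0, -0.3]
width: 0.0147
grip_force: 49.8
```

Call:
apply_moves(series=[{"offset":[0,0,0],"yaw":0,"gripper":0.8},{"offset":[0,0,0],"yaw":0,"gripper":0.5},{"offset":[0,0,0],"yaw":0,"gripper":0.5},{"offset":[0,0,0],"yaw":0,"gripper":0.5},{"offset":[0,0,-2],"yaw":0,"gripper":0.5}])

```text
time_s: 70.05
ee_pos: [0.4585, 0.3291, 0.075]
eef_rot: [-1.617, -2.69, 0.009]
ft_force: [0.1, 0.4, -0.7]
width: 0.0426
grip_force: 0.0
```

Call:
apply_moves(series=[{"offset":[0,0,-4],"yaw":0,"gripper":0.5},{"offset":[0,0,-4.5],"yaw":0,"gripper":0.5},{"offset":[0,0,-4.5],"yaw":0,"gripper":0.5},{"offset":[0,0,-4.5],"yaw":0,"gripper":0.5},{"offset":[0,0,-4.5],"yaw":0,"gripper":0.5}])

```text
time_s: 70.55
ee_pos: [0.4606, 0.3303, 0.3001]
eef_rot: [1.618, 2.692, 0.001]
ft_force: [0.7, 0.8, -0.0]
width: 0.0429
grip_force: 0.0
```

Call:
apply_moves(series=[{"offset":[0,0,0],"yaw":-8,"gripper":0.5},{"offset":[0,0,0],"yaw":-8,"gripper":0.5},{"offset":[0,0,0],"yaw":-8,"gripper":0.5},{"offset":[0,0,0],"yaw":-8,"gripper":0.5},{"offset":[0,0,0],"yaw":-8,"gripper":0.5}])

```text
time_s: 71.05
ee_pos: [0.4608, 0.3304, 0.2982]
eef_rot: [0.591, 3.085, 0.0]
ft_force: [0.6, -1.1, -0.3]
width: 0.0426
grip_force: 0.0
```

Call:
apply_moves(series=[{"offset":[0,0,0],"yaw":-8,"gripper":0.5},{"offset":[0,0,0],"yaw":-8,"gripper":0.5},{"offset":[0,0,0],"yaw":-6,"gripper":0.5},{"offset":[-0.35,-3.8,0],"yaw":0,"gripper":0.5},{"offset":[-0.35,-3.8,0],"yaw":0,"gripper":0.5}])

```text
time_s: 71.55
ee_pos: [0.4676, 0.2543, 0.2978]
eef_rot: [-0.004, 3.142, -0.0]
ft_force: [0.0, -0.9, -0.1]
width: 0.0428
grip_force: 0.0
```

Call:
apply_moves(series=[{"offset":[-0.35,-3.8,0],"yaw":0,"gripper":0.5},{"offset":[-0.35,-3.8,0],"yaw":0,"gripper":0.5},{"offset":[-0.35,-3.8,0],"yaw":0,"gripper":0.5},{"offset":[-0.35,-3.8,0],"yaw":0,"gripper":0.5},{"offset":[-0.35,-3.8,0],"yaw":0,"gripper":0.5}])

```text
time_s: 72.05
ee_pos: [0.4852, 0.0629, 0.2984]
eef_rot: [0.0, 3.141, -0.0]
ft_force: [1.1, 0.2, -0.1]
width: 0.0428
grip_force: 0.0
```

Call:
apply_moves(series=[{"offset":[-0.35,-3.8,0],"yaw":0,"gripper":0.5},{"offset":[-0.35,-3.8,0],"yaw":0,"gripper":0.5},{"offset":[-0.35,-3.9,0],"yaw":0,"gripper":0.5},{"offset":[0,0,0],"yaw":0,"gripper":0.5},{"offset":[0,0,0],"yaw":0,"gripper":0.5}])

```text
time_s: 72.55
ee_pos: [0.4956, -0.0512, 0.298]
eef_rot: [-0.004, -3.141, -0.001]
ft_force: [-0.3, 0.3, 1.0]
width: 0.0428
grip_force: 0.0
```

```bash
python3 -c "
from h import *
snap('wrist','w19');print(trays('w19',.194,1,(.4,.6,-.12,.13)));snap('top','top19');print(trays('top19',.034,0))
go(.496,-.0511,.2158,90)"
```

```text
[(np.float64(0.4962), np.float64(-0.0517), np.float32(0.0), 72, 47)]
[(np.float64(0.4591), np.float64(0.3295), np.float32(-61.5), 74, 48), (np.float64(0.4041), np.float64(0.2972), np.float32(-62.1), 74, 48)]
t 72.65 pos [ 0.4956 -0.0498  0.2983] yang 90.03 zax [ 0.     0.001 -1.   ] F [ 0.3 -0.4  0. ] w 0.0433 g 0.0 q [-0.24 -0.    0.14  1.72  0.   -0.24]
yaw 0.03 then offset cm [-0.04 -0.13  8.25] dist 8.2
```

Call:
apply_moves(series=[{"offset":[-0.05,-0.1,3],"yaw":0,"gripper":0.5},{"offset":[0,0,2.5],"yaw":0,"gripper":0.5},{"offset":[0,0,1.5],"yaw":0,"gripper":0.5},{"offset":[0,0,1],"yaw":0,"gripper":0.5},{"offset":[0,0,0],"yaw":0,"gripper":0.5}])

```text
time_s: 73.15
ee_pos: [0.4954, -0.0503, 0.2166]
eef_rot: [0.003, -3.139, -0.001]
ft_force: [-0.3, 0.8, -0.0]
width: 0.0426
grip_force: 0.0
```

Call:
apply_moves(series=[{"offset":[0,0,0.2],"yaw":0,"gripper":0.5},{"offset":[0,0,0],"yaw":0,"gripper":0.8},{"offset":[0,0,0],"yaw":0,"gripper":1},{"offset":[0,0,0],"yaw":0,"gripper":1},{"offset":[0,0,0],"yaw":0,"gripper":1}])

```text
time_s: 73.65
ee_pos: [0.4969, -0.0517, 0.2173]
eef_rot: [0.0, 3.139, -0.0]
ft_force: [-0.6, 1.0, 3.1]
width: 0.015
grip_force: 49.8
```

Call:
apply_moves(series=[{"offset":[0,0,0],"yaw":0,"gripper":1},{"offset":[0,0,-1],"yaw":0,"gripper":1},{"offset":[0,0,-3],"yaw":0,"gripper":1},{"offset":[0,0,-4],"yaw":0,"gripper":1},{"offset":[0,0,0],"yaw":0,"gripper":1}])

```text
time_s: 74.15
ee_pos: [0.4981, -0.0522, 0.302]
eef_rot: [0.001, 3.133, -0.004]
ft_force: [-0.4, -0.5, -0.5]
width: 0.0148
grip_force: 49.3
```

```bash
python3 -c "
from h import *
go(.5190,.3590,.2965,90)"
```

```text
t 74.15 pos [ 0.4981 -0.0522  0.302 ] yang 89.98 zax [ 0.009 -0.002 -1.   ] F [-0.4 -0.5 -0.5] w 0.0148 g 49.3 q [-0.24 -0.01  0.15  1.72 -0.   -0.24]
yaw -0.02 then offset cm [-2.09 41.12  0.55] dist 41.2
```

Call:
apply_moves(series=[{"offset":[-0.2,3.7,0],"yaw":0,"gripper":1},{"offset":[-0.2,3.7,0],"yaw":0,"gripper":1},{"offset":[-0.2,3.7,0],"yaw":0,"gripper":1},{"offset":[-0.2,3.7,0],"yaw":0,"gripper":1},{"offset":[-0.2,3.7,0],"yaw":0,"gripper":1}])

```text
time_s: 74.65
ee_pos: [0.5059, 0.1346, 0.2952]
eef_rot: [-0.001, -3.14, 0.001]
ft_force: [0.6, 0.1, -0.8]
width: 0.0147
grip_force: 49.2
```

Call:
apply_moves(series=[{"offset":[-0.2,3.7,0],"yaw":0,"gripper":1},{"offset":[-0.2,3.7,0],"yaw":0,"gripper":1},{"offset":[-0.2,3.7,0],"yaw":0,"gripper":1},{"offset":[-0.2,3.7,0],"yaw":0,"gripper":1},{"offset":[-0.2,3.7,0],"yaw":0,"gripper":1}])

```text
time_s: 75.15
ee_pos: [0.516, 0.3196, 0.295]
eef_rot: [-0.0, -3.14, 0.002]
ft_force: [1.2, -1.0, -1.0]
width: 0.015
grip_force: 49.2
```

Call:
apply_moves(series=[{"offset":[-0.2,4.1,0],"yaw":0,"gripper":1},{"offset":[0,0,0],"yaw":8,"gripper":1},{"offset":[0,0,0],"yaw":8,"gripper":1},{"offset":[0,0,0],"yaw":8,"gripper":1},{"offset":[0,0,0],"yaw":8,"gripper":1}])

```text
time_s: 75.65
ee_pos: [0.518, 0.3593, 0.2946]
eef_rot: [-0.874, -3.016, 0.003]
ft_force: [-0.2, 0.0, -1.0]
width: 0.0147
grip_force: 49.4
```

Call:
apply_moves(series=[{"offset":[0,0,0],"yaw":8,"gripper":1},{"offset":[0,0,0],"yaw":8,"gripper":1},{"offset":[0,0,0],"yaw":8,"gripper":1},{"offset":[0,0,0],"yaw":6,"gripper":1},{"offset":[0,0,0],"yaw":0,"gripper":1}])

```text
time_s: 76.15
ee_pos: [0.5181, 0.3591, 0.2949]
eef_rot: [-1.618, -2.692, 0.003]
ft_force: [-0.4, -0.1, -0.7]
width: 0.0152
grip_force: 49.4
```

Call:
apply_moves(series=[{"offset":[0,0,0],"yaw":0,"gripper":1},{"offset":[0,0,0],"yaw":0,"gripper":1}])

```text
time_s: 76.35
ee_pos: [0.5182, 0.3592, 0.2956]
eef_rot: [-1.616, -2.694, 0.001]
ft_force: [0.1, -0.6, -1.4]
width: 0.0151
grip_force: 49.4
```

```bash
python3 -c "
from h import *
snap('top','top20');print(trays('top20',.034,0))
go(.5190,.3590,.0573,28)"
```

```text
[(np.float64(0.556), np.float64(0.4184), np.float32(27.6), 61, 49), (np.float64(0.4591), np.float64(0.3299), np.float32(-61.5), 73, 48), (np.float64(0.404), np.float64(0.2977), np.float32(-61.9), 74, 48)]
t 76.4 pos [0.5183 0.3593 0.2958] yang 28.05 zax [-0. -0. -1.] F [-0.7  0.  -1.8] w 0.0147 g 49.4 q [ 0.5   0.36  0.55  1.76 -0.    1.58]
yaw 0.05 then offset cm [-0.06  0.05 23.85] dist 23.8
```

Call:
apply_moves(series=[{"offset":[0,0,4.5],"yaw":0,"gripper":1},{"offset":[0,0,4.5],"yaw":0,"gripper":1},{"offset":[0,0,4.5],"yaw":0,"gripper":1},{"offset":[0,0,4.5],"yaw":0,"gripper":1},{"offset":[0,0,2],"yaw":0,"gripper":1}])

```text
time_s: 76.9
ee_pos: [0.515, 0.3576, 0.0899]
eef_rot: [-1.615, -2.69, 0.013]
ft_force: [-0.8, -0.6, -1.5]
width: 0.0147
grip_force: 49.3
```

Call:
apply_moves(series=[{"offset":[0,0,1],"yaw":0,"gripper":1},{"offset":[0,0,0.8],"yaw":0,"gripper":1},{"offset":[0,0,0],"yaw":0,"gripper":1},{"offset":[0,0,0],"yaw":0,"gripper":1}])

```text
time_s: 77.3
ee_pos: [0.5195, 0.3601, 0.0801]
eef_rot: [1.617, 2.691, 0.005]
ft_force: [0.3, 1.6, -0.1]
width: 0.015
grip_force: 49.3
```

Call:
apply_moves(series=[{"offset":[0,0,0.8],"yaw":0,"gripper":1},{"offset":[0,0,0.4],"yaw":0,"gripper":1},{"offset":[0,0,0],"yaw":0,"gripper":1},{"offset":[0,0,0],"yaw":0,"gripper":1}])

```text
time_s: 77.7
ee_pos: [0.5182, 0.3593, 0.0659]
eef_rot: [-1.618, -2.693, 0.001]
ft_force: [-0.1, 0.1, -1.4]
width: 0.0148
grip_force: 49.3
```

```bash
python3 -c "
from h import *
go(.5190,.3590,.0573,28)"
```

```text
t 77.7 pos [0.5182 0.3593 0.0659] yang 27.99 zax [-0. -0. -1.] F [-0.1  0.1 -1.4] w 0.0148 g 49.3 q [ 0.5   0.36  0.09  1.3  -0.    1.58]
yaw -0.01 then offset cm [-0.07  0.06  0.86] dist 0.9
```

Call:
apply_moves(series=[{"offset":[0,0,0.4],"yaw":0,"gripper":1},{"offset":[0,0,0.3],"yaw":0,"gripper":1},{"offset":[0,0,0.1],"yaw":0,"gripper":1},{"offset":[0,0,0.05],"yaw":0,"gripper":1},{"offset":[0,0,0],"yaw":0,"gripper":1}])

```text
time_s: 78.2
ee_pos: [0.5183, 0.3593, 0.0576]
eef_rot: [-1.618, -2.693, 0.0]
ft_force: [-0.1, -0.5, 0.1]
width: 0.0143
grip_force: 49.4
```

Call:
apply_moves(series=[{"offset":[0,0,0],"yaw":0,"gripper":0.8},{"offset":[0,0,0],"yaw":0,"gripper":0.5},{"offset":[0,0,0],"yaw":0,"gripper":0.5},{"offset":[0,0,0],"yaw":0,"gripper":0.5},{"offset":[0,0,-2],"yaw":0,"gripper":0.5}])

```text
time_s: 78.7
ee_pos: [0.516, 0.3581, 0.0742]
eef_rot: [-1.616, -2.69, 0.009]
ft_force: [-1.1, 0.5, -1.2]
width: 0.0429
grip_force: 0.0
```

Call:
apply_moves(series=[{"offset":[0,0,-4],"yaw":0,"gripper":0.5},{"offset":[0,0,-4.5],"yaw":0,"gripper":0.5},{"offset":[0,0,-4.5],"yaw":0,"gripper":0.5},{"offset":[0,0,-4.5],"yaw":0,"gripper":0.5},{"offset":[0,0,-4.5],"yaw":0,"gripper":0.5}])

```text
time_s: 79.2
ee_pos: [0.5181, 0.3593, 0.2997]
eef_rot: [1.618, 2.692, 0.001]
ft_force: [1.3, 0.6, -0.4]
width: 0.0428
grip_force: 0.0
```

Call:
apply_moves(series=[{"offset":[-4,0,0],"yaw":0,"gripper":0.5},{"offset":[-4,0,0],"yaw":0,"gripper":0.5},{"offset":[-4,0,0],"yaw":0,"gripper":0.5},{"offset":[0,0,0],"yaw":0,"gripper":0.5},{"offset":[0,0,0],"yaw":0,"gripper":0.5}])

```text
time_s: 79.7
ee_pos: [0.575, 0.2526, 0.2975]
eef_rot: [-1.621, -2.69, -0.0]
ft_force: [-0.4, 0.5, -0.3]
width: 0.0426
grip_force: 0.0
```

```bash
python3 -c "
from h import *
st();snap('wrist','w21');print(trays('w21',.034,1));snap('top','top21');print(trays('top21',.034,0),red('top21'))
a=cv2.imread('pics/top0.png').astype(int);b=cv2.imread('pics/top21.png').astype(int)
# bystanders: unobstructed patches, mean abs diff
for n,(u,v,w,h) in dict(garlic=(262,143,36,40),jar=(430,142,42,42),stand=(316,130,50,54),pink=(232,330,45,50)).items(): print(n,abs(a-b)[v:v+h,u:u+w].mean().round(1))
"
```

```text
t 79.7 pos [0.575  0.2526 0.2975] yang 27.87 zax [-0.  0. -1.] F [-0.4  0.5 -0.3] w 0.0426 g 0.0 q [0.31 0.35 0.55 1.76 0.   1.39]
[(np.float64(0.5192), np.float64(0.358), np.float32(-62.1), 74, 48), (np.float64(0.4623), np.float64(0.3299), np.float32(-61.9), 74, 48), (np.float64(0.4077), np.float64(0.2974), np.float32(-62.0), 73, 48)]
[] (array([ 28,  66,  34,  18, 526], dtype=int32), array([43.81368821, 74.25855513]))
garlic 17.7
jar 18.0
stand 21.2
pink 69.1
```

```bash
python3 -c "
from h import *
a=cv2.imread('pics/top0.png').astype(int)
for f in('top1','top6','top9','top20'):
  b=cv2.imread('pics/'+f+'.png').astype(int)
  print(f,[(n,abs(a-b)[v:v+h,u:u+w].mean().round(1)) for n,(u,v,w,h) in dict(garlic=(262,143,36,40),jar=(430,142,42,42),stand=(316,130,50,54),pink=(232,330,45,50)).items()])
print(arm.close_job())"
```

```text
top1 [('garlic', np.float64(22.4)), ('jar', np.float64(17.9)), ('stand', np.float64(20.8)), ('pink', np.float64(59.2))]
top6 [('garlic', np.float64(23.4)), ('jar', np.float64(18.9)), ('stand', np.float64(22.1)), ('pink', np.float64(71.7))]
top9 [('garlic', np.float64(19.1)), ('jar', np.float64(15.4)), ('stand', np.float64(18.3)), ('pink', np.float64(65.5))]
top20 [('garlic', np.float64(12.4)), ('jar', np.float64(10.1)), ('stand', np.float64(12.3)), ('pink', np.float64(38.4))]
the job is handed in; nothing more can be done
None
```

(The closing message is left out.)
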